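# Demagnetise bearing balls before gauging

### The arm

A 7-joint arm with a two-finger parallel gripper is mounted at the origin on a cart in front of the work surface, level with it; the furniture and walls round the work are solid. World frame = base frame: x ahead of the robot, y to its left, z up, the work surface at z = 0. Lengths are in m, angles in rad, forces in N, time in s.
With the tool pointing down it reaches from about 0.4 to 0.85 m from the base axis. Payload 10.4 kg.
Tool frame: the origin (TCP) lies at the very end of the fingers, on their centre line; the grasp point (between the pads) lies 19 mm behind it (manip.grip_point_offset is the distance from the TCP to the grasp point, in m); z points along the fingers, y is the line along which they close (so a half turn about z gives the same grasp; the last joint's range is limited). The gripper opens to 85 mm and grips with 20 to 120 N. Pads are 22 mm wide; open, the fingers measure 114 mm over their backs; the gripper's body (76 mm by 85 mm) begins 54 mm behind the grasp point. The pads swing forward as they close: fully open they stand 13 mm farther back than shut.
Start: joints at [1.308, 0.332, -0.065, 1.46, 0.022, 1.35, -0.088], TCP at [0.148, -0.607, 0.231] pointing down, gripper open.
Joint ranges: [-2.6, 2.6], [-0.5, 2.12], [-1.47, 1.34], [0.16, 2.42], [-1.27, 4.41], [0.06, 2.06], [-2.6, 2.6]. Speed limits (rad/s): [2.22, 2.22, 2.79, 2.79, 3.14, 3.14, 3.14].

### API

Orientations are given as a unit quaternion [x, y, z, w].
In Python, from workcell import manip gives the robot as it stands. The module is installed in compiled form; this text tells all that it offers.
- The arm moves only by the shell command python3 -m inch 'ROWS' [OPENING] [FORCE]. ROWS is JSON, a list of rows, each a list of 2 entries, a list of its own where there are three numbers: the shift along the tool's x, y, z each as a share of 0.08 m, from -1 to 1, then the turn, a rotation vector about the tool's x, y, z each as a share of 45 degrees, from -1 to 1. A call has exactly 10 rows; each row is the pose to reach, as a shift and turn from the pose commanded when the call began, along the tool's axes at that moment; what a row does not reach only later rows make up. A row lasts 1/10 s, in which the tool goes at most 50 mm and 8.59 degrees, less where a joint would pass 70% of its speed; a pose out of reach is approached as far as the arm can. A call with a number of a shift or a turn outside -1 to 1 is refused whole. A call with a gripper value outside its range is refused whole. OPENING is the opening, from 0 (shut) to 1 (fully open), set as the call begins (- or left out, the last holds). The fingers move at their own pace and stop on an object; FORCE is the grip in N (left out, the last holds). Time passes only in rows, so rows that repeat a pose let the fingers close, or fill a call up. It gives the time, the measured TCP pose, the force, the opening and the grip force at its end, in the units of the state.
- manip.get_obs(): the state, without advancing time (a new reading comes with each control period).
- manip.camera(name): name is "scene" or "top" or "wrist"; returns the picture (400x640x3 uint8, red, green, blue); there is no depth.
- manip.camera_params(name): a dict with "fov_y" (degrees; the focal length in pixels is half the picture's height over the tangent of half this angle, whatever the lens; pixels are square), "cx", "cy" (the principal point, pixels), "camera_from_world" (4x4, takes a point from world to camera coordinates); the wrist camera has in their place "T_tool_cam" (4x4, takes a point from camera to tool coordinates, whose origin is the TCP and whose axes are the flange's). Camera axes: x right, y up, looking along -z (the intrinsics and any distortion apply to the point x, -y, -z); pixel columns grow to the right and rows downward; lengths in m; the calibration is good to about 2 mm. A picture is of the moment at which its call begins: read the wrist's pose just before it. camera_params takes no time and is no camera call.
- manip.hand_in(): hands the job in; it is judged then, once.
The state is a dict: "clock": time; "joint_pos": joint angles; "joint_velocities": joint speeds; "tau": joint torques, N m; "position": TCP position; "ee_rot": TCP orientation; "ft_force": force on the tool from outside, world axes, zero at the start; "torque": the same for the moment, N m; "grip_width": opening from 0.0 (shut) to 1.0 (fully open); "grasp_force": force on a finger pad.
Only numpy, scipy, OpenCV 4.12 (cv2) and the standard library are available. Lean on these libraries where they do the work, as an engineer would, in place of code of your own. Each camera call takes 0.05 s, during which the arm holds its last target. There are 200 camera calls.

### The job

Demagnetise the bearing balls before they are gauged: hang the empty aluminium basket inside the well of the demagnetiser by hooking its bent lip over the well's raised rim, tip all the balls out of the cups into the hanging basket, and then, with the basket hanging there, press the start button fully down. After that unhook the basket and stand it with the balls on the open surface plate, clear of the demagnetiser, and leave all the cups standing upright on the plate too; do not disturb the caliper or the ring gauge.

Things in the scene. Friction and masses are not known exactly. Their poses are not given: they have to be found in the camera images.
- demagnetiser: grey box-shaped demagnetiser, fixed to the plate, with an open rectangular well. Origin: on the plate under the well's centre. In its frame the housing covers x -135 to 75, y -115 to 115; its deck is at z 85 and carries the start button on the -x side, facing the robot. Well floor at z 20
- well (a point): centre of the well's mouth, at rim height (z 125); axes as the demagnetiser's. Well 105 (x) by 140 (y) inside; its black walls are 6 thick and stand 40 proud of the deck. The basket fits with its lip over the wall at the -y or the +y end; then its origin is within 20 of the well's centre in x and y and 40 to 60 above the plate; it hangs tilted by some 0.08 rad (at most 0.18)
- basket: open basket of folded aluminium sheet, 0.2 to 0.33 kg, standing loose. Origin: centre of its underside. Body 88 (x) by 124 (y), walls 3 thick, 50 high; floor top z 3. At its -y end the back plate (outer face y -62) rises to z 79 and is bent outward as a lip 70 wide, underside z 75; the lip's down-turned tail (y -74 to -77) ends at z 55, so the slot between plate and tail is 12 wide
- basket_tab (a point): centre of the basket's grip tab: 40 wide (basket x), 9 thick (basket y), z 79 to 106 in the basket's frame; the point is at (0, -65.5, 92); axes as the basket's
- cup_1: straight-sided open steel cup, outside diameter 60, height 75, wall 2.5, floor 5 thick; it holds no, one or two bearing balls. Origin: centre of its underside; z runs up its axis
- cup_2: straight-sided open steel cup, outside diameter 60, height 75, wall 2.5, floor 5 thick; it holds no, one or two bearing balls. Origin: centre of its underside; z runs up its axis
- cup_3: straight-sided open steel cup, outside diameter 60, height 75, wall 2.5, floor 5 thick; it holds no, one or two bearing balls. Origin: centre of its underside; z runs up its axis
- ball_1: steel bearing ball, diameter 18, at the start lying in one of the cups; it may be absent (None). The entry is its centre
- ball_2: steel bearing ball, diameter 18, at the start lying in one of the cups; it may be absent (None). The entry is its centre
- ball_3: steel bearing ball, diameter 18, at the start lying in one of the cups; it may be absent (None). The entry is its centre
- ball_4: steel bearing ball, diameter 18, at the start lying in one of the cups; it may be absent (None). The entry is its centre
- ball_5: steel bearing ball, diameter 18, at the start lying in one of the cups; it may be absent (None). The entry is its centre
- ball_6: steel bearing ball, diameter 18, at the start lying in one of the cups; it may be absent (None). The entry is its centre
- start (a joint): travel of the demagnetiser's start button, 0 up, 0.006 m fully down; about 5 N, springs back when released. Pressing straight down beyond 0.0045 m counts
- start_top (a point): centre of the top face of the round steel start button (diameter 30) on the deck, at (-98, -45) in the demagnetiser's frame; pressed downwards
- caliper: digital caliper lying on the plate, 66 by 235 by 17, not to be disturbed
- height_gauge: tall digital height gauge, fixed to the plate at the back left, 734 high; its base, column and carriage lie within about 120 of its origin (on the plate, under the column), a handwheel on the side facing the robot sticks out 85 at height 310. Keep the gripper and wrist clear of it
- ring_gauge: steel setting ring lying on the plate, diameter 54, height 20, not to be disturbed
Not all that is in view belongs to the job. What is shaped like the cup_1 but brown or pink is not meant.

How it is judged:
On the way, in this order (a step that is already met when the one before it is completed fails the run):
1. the empty basket hangs in the well by its lip, released (x of basket in the frame of demagnetiser between -0.02 and 0.02 m and y of basket in the frame of demagnetiser between -0.02 and 0.02 m and z of basket in the frame of demagnetiser between 0.04 and 0.06 m and angle between basket's own z axis and vertical below 0.18 rad and contact force between the fingers and basket below 0.1 N and linear speed of basket below 0.03 m/s), for 0.2 s.
2. all the balls lie in the basket as it hangs in the well (x of basket in the frame of demagnetiser between -0.02 and 0.02 m and y of basket in the frame of demagnetiser between -0.02 and 0.02 m and z of basket in the frame of demagnetiser between 0.04 and 0.06 m and angle between basket's own z axis and vertical below 0.18 rad and x of ball_1 in the frame of basket between -0.042 and 0.042 m and y of ball_1 in the frame of basket between -0.06 and 0.06 m and z of ball_1 in the frame of basket between 0 and 0.05 m and x of ball_2 in the frame of basket between -0.042 and 0.042 m and y of ball_2 in the frame of basket between -0.06 and 0.06 m and z of ball_2 in the frame of basket between 0 and 0.05 m and x of ball_3 in the frame of basket between -0.042 and 0.042 m and y of ball_3 in the frame of basket between -0.06 and 0.06 m and z of ball_3 in the frame of basket between 0 and 0.05 m and x of ball_4 in the frame of basket between -0.042 and 0.042 m and y of ball_4 in the frame of basket between -0.06 and 0.06 m and z of ball_4 in the frame of basket between 0 and 0.05 m and x of ball_5 in the frame of basket between -0.042 and 0.042 m and y of ball_5 in the frame of basket between -0.06 and 0.06 m and z of ball_5 in the frame of basket between 0 and 0.05 m and x of ball_6 in the frame of basket between -0.042 and 0.042 m and y of ball_6 in the frame of basket between -0.06 and 0.06 m and z of ball_6 in the frame of basket between 0 and 0.05 m), for 0.2 s.
3. the start button is pressed down while the basket with all the balls hangs in the well (all of step 2 and value of joint start above 0.0045 m), for 0.1 s.
At the end, for the whole second after the job is handed in: the basket stands on the surface plate, upright within 0.05 rad, its centre more than 150 mm from the centre of the well, with all the balls in it; all three cups stand upright (within 0.1 rad) on the plate; all is at rest (x of ball_1 in the frame of basket between -0.042 and 0.042 m and y of ball_1 in the frame of basket between -0.06 and 0.06 m and z of ball_1 in the frame of basket between 0 and 0.05 m and x of ball_2 in the frame of basket between -0.042 and 0.042 m and y of ball_2 in the frame of basket between -0.06 and 0.06 m and z of ball_2 in the frame of basket between 0 and 0.05 m and x of ball_3 in the frame of basket between -0.042 and 0.042 m and y of ball_3 in the frame of basket between -0.06 and 0.06 m and z of ball_3 in the frame of basket between 0 and 0.05 m and x of ball_4 in the frame of basket between -0.042 and 0.042 m and y of ball_4 in the frame of basket between -0.06 and 0.06 m and z of ball_4 in the frame of basket between 0 and 0.05 m and x of ball_5 in the frame of basket between -0.042 and 0.042 m and y of ball_5 in the frame of basket between -0.06 and 0.06 m and z of ball_5 in the frame of basket between 0 and 0.05 m and x of ball_6 in the frame of basket between -0.042 and 0.042 m and y of ball_6 in the frame of basket between -0.06 and 0.06 m and z of ball_6 in the frame of basket between 0 and 0.05 m and angle between basket's own z axis and vertical below 0.05 rad and height (world z) of basket between -0.005 and 0.008 m and horizontal distance between basket and demagnetiser above 0.15 m and angle between each of cup_1, cup_2, cup_3's own z axis and vertical below 0.1 rad and height (world z) of cup_1 between -0.005 and 0.008 m and height (world z) of cup_2 between -0.005 and 0.008 m and height (world z) of cup_3 between -0.005 and 0.008 m and linear speed of each of basket, cup_1, cup_2, cup_3 below 0.03 m/s); the robot touches nothing.
It fails at once if the caliper is disturbed (moved more than 20 mm) (distance of caliper from where it was at the start of the episode above 0.02 m).
It fails at once if the ring gauge is disturbed (moved more than 20 mm) (distance of ring_gauge from where it was at the start of the episode above 0.02 m).
Of ball_1, ball_2, ball_3, ball_4, ball_5, ball_6 only 3 to 6 are there at a start; the rules pass over those that are not, and their reading is None.
At some moment in a run one of cup_1, cup_2, cup_3, basket may be knocked a few centimetres aside while the robot is not near it.
It also fails if it takes over 210 s, if anything falls off the work surface, if the arm or the gripper's body presses on something with over 40 N, if the wrist force passes 120 N, or if a joint passes its speed limit or range.

## Working session

There is one attempt and no reset: what is moved stays moved. The work goes in short steps, Python scripts to look and compute and a shell command to move; the robot and the scene stay as the last step left them, time stands still between calls to the robot, and variables do not carry over. Pictures are saved under pics/ and viewed, at most 14 in all, crops included, and the job is handed in when it is done.

```bash
mkdir -p pics
python3 - <<'E'
from workcell import manip
import cv2
for n in ("scene","top"):
    im=manip.camera(n); cv2.imwrite(f"pics/{n}0.png",im[:,:,::-1])
for n in ("scene","top","wrist"): print(n,manip.camera_params(n))
print(manip.get_obs(), manip.grip_point_offset)
E
```

```text
scene {'fov_y': 56.56846030177008, 'cx': 320.2522345017771, 'cy': 205.65601679003925, 'camera_from_world': array([[-0.58080693, -0.81387878, -0.0162675 ,  0.30190961],
       [ 0.59795154, -0.44010479,  0.6698968 , -0.42185804],
       [-0.5523742 ,  0.37935353,  0.74227599, -1.02986773],
       [ 0.        ,  0.        ,  0.        ,  1.        ]])}
top {'fov_y': 54.83379994810303, 'cx': 320.65578939046725, 'cy': 200.02293388055205, 'camera_from_world': array([[ 0.01182111, -0.99982453, -0.01453185, -0.03952196],
       [ 0.99731812,  0.01073924,  0.07239637, -0.57835074],
       [-0.07222761, -0.01534869,  0.99727007, -1.148388  ],
       [ 0.        ,  0.        ,  0.        ,  1.        ]])}
wrist {'fov_y': 59.80018197041783, 'cx': 318.4150902291233, 'cy': 194.28016015871012, 'T_tool_cam': array([[-3.16866329e-04,  9.62102371e-01,  2.72688335e-01,
         6.92940422e-02],
       [ 9.99999623e-01,  8.45360232e-05,  8.63747624e-04,
        -7.41783700e-04],
       [ 8.07961650e-04,  2.72688506e-01, -9.62102035e-01,
        -1.43264492e-01],
       [ 0.00000000e+00,  0.00000000e+00,  0.00000000e+00,
         1.00000000e+00]])}
{'clock': 0.1, 'joint_pos': array([ 1.30839591,  0.3327849 , -0.06468277,  1.46085121,  0.02159714,
        1.34988714, -0.08845681]), 'joint_velocities': array([-0.00040125, -0.0010783 , -0.00029607,  0.0001998 , -0.00060527,
        0.00174184,  0.00047658]), 'tau': array([ 1.94387991e-03, -6.26744485e+01,  4.95301955e-02, -3.92430317e+01,
        1.63782859e-02,  6.97707786e-03,  1.61871736e-05]), 'position': array([ 0.14835342, -0.60679976,  0.23061321]), 'ee_rot': array([ 9.92817675e-01,  1.19635626e-01, -1.02828594e-04, -6.09108655e-04]), 'ft_force': array([ 0.47599244,  0.43265257, -0.10024583]), 'torque': array([ 0.03400187,  0.02074661, -0.00223267]), 'grasp_force': 0.0, 'grip_width': 0.9998943778946596} 0.0187
```

View pics/scene0.png

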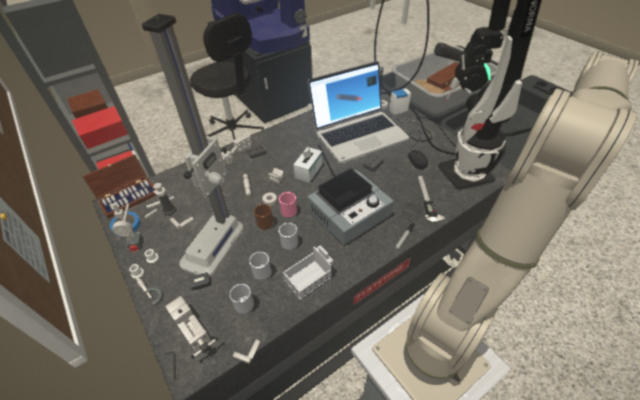

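View pics/top0.png

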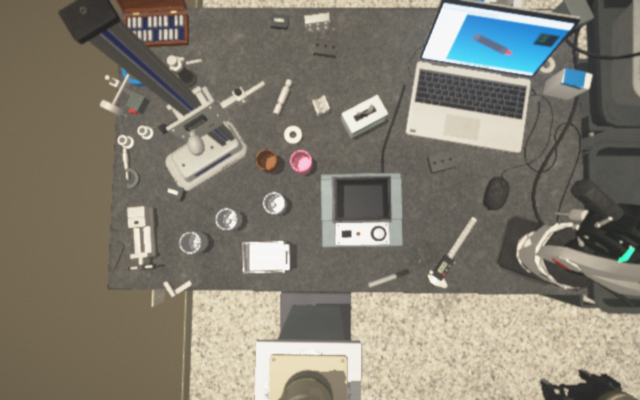

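Scene: three clear/steel cups at about (274,203), (228,218), (193,242) in the top view, basket at (267,257), demagnetiser at (361,210), ring gauge (293,134), caliper (455,250), height gauge left. I'll zoom in for detail.

```bash
cat > h.py <<'E'
import numpy as np, cv2
from workcell import manip
from scipy.spatial.transform import Rotation as R
def K(n):
    p=manip.camera_params(n); f=200/np.tan(np.radians(p["fov_y"]/2)); return f,p["cx"],p["cy"],p
def cam_world(n,obs=None):
    f,cx,cy,p=K(n)
    if n!="wrist": return np.linalg.inv(p["camera_from_world"])
    o=obs or manip.get_obs(); T=np.eye(4); T[:3,:3]=R.from_quat(o["ee_rot"]).as_matrix(); T[:3,3]=o["position"]
    return T@p["T_tool_cam"]
def px2w(n,u,v,z,T=None):
    f,cx,cy,p=K(n); T=cam_world(n) if T is None else T
    d=T[:3,:3]@np.array([(u-cx)/f,-(v-cy)/f,-1]); o=T[:3,3]; return o+d*(z-o[2])/d[2]
def w2px(n,P,T=None):
    f,cx,cy,p=K(n); T=cam_world(n) if T is None else T
    c=np.linalg.inv(T)@np.r_[P,1]; return np.array([cx+f*c[0]/-c[2], cy-f*c[1]/-c[2]])
def crop(im,x0,x1,y0,y1,s,fn):
    cv2.imwrite(fn,cv2.resize(im[y0:y1,x0:x1,::-1],None,fx=s,fy=s,interpolation=cv2.INTER_CUBIC))
def rows(target,quat=None):
    "shift share and turn share from the present pose to a target TCP pose"
    o=manip.get_obs(); r=R.from_quat(o["ee_rot"]); s=r.inv().apply(np.array(target)-o["position"])/.08
    t=(r.inv()*(quat if quat is not None else r)).as_rotvec()/np.radians(45); return s.round(2),t.round(2)
E
python3 - <<'E'
from h import *
im=cv2.imread("pics/top0.png")[:,:,::-1]; crop(im,170,410,140,300,3.3,"pics/topz.png")
for nm,u,v,z in [("c1",274,203,.075),("c2",228,218,.075),("c3",193,242,.075),("basket",267,257,.05),("ring",293,134,.02),("hg",205,155,0),
 ("deckTL",321,174,.085),("deckTR",401,174,.085),("deckBL",322,246,.085),("deckBR",402,246,.085),("btn",378,234,.09),("brown",267,160,.075),("pink",301,161,.075)]:
    print(nm,px2w("top",u,v,z).round(3))
E
```

```text
c1 [0.565 0.101 0.075]
c2 [0.52  0.233 0.075]
c3 [0.45  0.333 0.075]
basket [0.408 0.122 0.05 ]
ring [0.781 0.054 0.02 ]
hg [0.717 0.331 0.   ]
deckTL [ 0.649 -0.034  0.085]
deckTR [ 0.651 -0.264  0.085]
deckBL [ 0.443 -0.039  0.085]
deckBR [ 0.446 -0.266  0.085]
btn [ 0.479 -0.197  0.09 ]
brown [0.69  0.124 0.075]
pink [0.688 0.025 0.075]
```

View pics/topz.png

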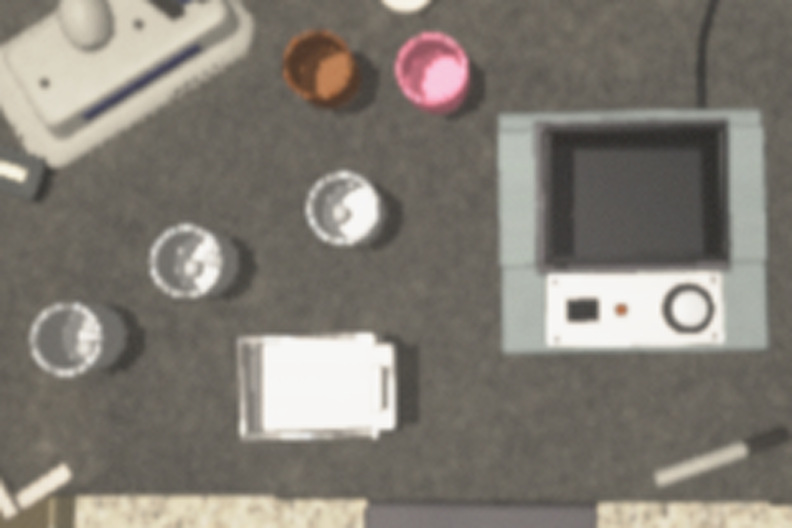

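The close-up shows the demagnetiser square to the world axes (well centre ≈ (0.575, -0.150)). The basket's lip and tab are on its -y side, at crop (384,388), so no rotation is needed. I'll move over for a wrist view.

```bash
python3 -m inch '[[[0,0,-0.1],[0,0,0.03]],[[0,0,-0.2],[0,0,0.06]],[[0,0,-0.3],[0,0,0.1]],[[0,0,-0.4],[0,0,0.15]],[[0,0,-0.5],[0,0,0.2]],[[0,0,-0.6],[0,0,0.24]],[[0,0,-0.7],[0,0,0.27]],[[0,0,-0.8],[0,0,0.29]],[[0,0,-0.85],[0,0,0.306]],[[0,0,-0.88],[0,0,0.306]]]'
python3 -m inch '[[[0.07,-0.1,0],[0,0,0]],[[0.14,-0.2,0],[0,0,0]],[[0.21,-0.3,0],[0,0,0]],[[0.28,-0.4,0],[0,0,0]],[[0.35,-0.5,0],[0,0,0]],[[0.42,-0.6,0],[0,0,0]],[[0.49,-0.7,0],[0,0,0]],[[0.56,-0.8,0],[0,0,0]],[[0.63,-0.9,0],[0,0,0]],[[0.7,-1,0],[0,0,0]]]'
python3 -m inch '[[[0.07,-0.1,0],[0,0,0]],[[0.14,-0.2,0],[0,0,0]],[[0.21,-0.3,0],[0,0,0]],[[0.28,-0.4,0],[0,0,0]],[[0.35,-0.5,0],[0,0,0]],[[0.42,-0.6,0],[0,0,0]],[[0.49,-0.7,0],[0,0,0]],[[0.56,-0.8,0],[0,0,0]],[[0.63,-0.9,0],[0,0,0]],[[0.7,-1,0],[0,0,0]]]'
python3 -m inch '[[[0.07,-0.1,0],[0,0,0]],[[0.14,-0.2,0],[0,0,0]],[[0.21,-0.3,0],[0,0,0]],[[0.28,-0.4,0],[0,0,0]],[[0.35,-0.5,0],[0,0,0]],[[0.42,-0.6,0],[0,0,0]],[[0.49,-0.7,0],[0,0,0]],[[0.56,-0.8,0],[0,0,0]],[[0.63,-0.9,0],[0,0,0]],[[0.7,-1,0],[0,0,0]]]'
python3 -m inch '[[[0.07,-0.1,0],[0,0,0]],[[0.14,-0.2,0],[0,0,0]],[[0.21,-0.3,0],[0,0,0]],[[0.28,-0.4,0],[0,0,0]],[[0.35,-0.5,0],[0,0,0]],[[0.42,-0.6,0],[0,0,0]],[[0.49,-0.7,0],[0,0,0]],[[0.56,-0.8,0],[0,0,0]],[[0.63,-0.9,0],[0,0,0]],[[0.7,-1,0],[0,0,0]]]'
```

```text
clock: 1.1
position: [0.1485, -0.6072, 0.3023]
ee_rot: [1.0, -0.0, 0.0, 0.0]
ft_force: [1.6, 0.4, -0.1]
grip_width: 1.006
grasp_force: 0.0
clock: 2.1
position: [0.2049, -0.5265, 0.3017]
ee_rot: [1.0, -0.0, -0.0, 0.0]
ft_force: [0.4, -0.3, -0.2]
grip_width: 1.001
grasp_force: 0.0
clock: 3.1
position: [0.261, -0.4465, 0.3017]
ee_rot: [1.0, -0.0, 0.0, 0.0]
ft_force: [-0.3, 0.1, -0.6]
grip_width: 1.001
grasp_force: 0.0
clock: 4.1
position: [0.317, -0.3665, 0.3017]
ee_rot: [1.0, -0.0, 0.0, 0.0]
ft_force: [1.0, -0.4, 1.3]
grip_width: 1.001
grasp_force: 0.0
clock: 5.1
position: [0.3731, -0.2866, 0.3017]
ee_rot: [1.0, -0.0, 0.0, 0.0]
ft_force: [-0.2, 0.0, 0.0]
grip_width: 1.002
grasp_force: 0.0
```

```bash
python3 -m inch '[[[0.07,-0.1,0],[0,0,0]],[[0.14,-0.2,0],[0,0,0]],[[0.21,-0.3,0],[0,0,0]],[[0.28,-0.4,0],[0,0,0]],[[0.35,-0.5,0],[0,0,0]],[[0.42,-0.6,0],[0,0,0]],[[0.49,-0.7,0],[0,0,0]],[[0.56,-0.8,0],[0,0,0]],[[0.63,-0.9,0],[0,0,0]],[[0.7,-1,0],[0,0,0]]]'
python3 -m inch '[[[0.07,-0.1,0],[0,0,0]],[[0.14,-0.2,0],[0,0,0]],[[0.21,-0.3,0],[0,0,0]],[[0.28,-0.4,0],[0,0,0]],[[0.35,-0.5,0],[0,0,0]],[[0.42,-0.6,0],[0,0,0]],[[0.49,-0.7,0],[0,0,0]],[[0.56,-0.8,0],[0,0,0]],[[0.63,-0.9,0],[0,0,0]],[[0.7,-1,0],[0,0,0]]]'
python3 -m inch '[[[0,-0.1,0],[0,0,0]],[[0,-0.2,0],[0,0,0]],[[0,-0.3,0],[0,0,0]],[[0,-0.4,0],[0,0,0]],[[0,-0.5,0],[0,0,0]],[[0,-0.6,0],[0,0,0]],[[0,-0.7,0],[0,0,0]],[[0,-0.8,0],[0,0,0]],[[0,-0.9,0],[0,0,0]],[[0,-1,0],[0,0,0]]]'
python3 -m inch '[[[0,-0.1,0],[0,0,0]],[[0,-0.2,0],[0,0,0]],[[0,-0.3,0],[0,0,0]],[[0,-0.4,0],[0,0,0]],[[0,-0.5,0],[0,0,0]],[[0,-0.6,0],[0,0,0]],[[0,-0.7,0],[0,0,0]],[[0,-0.8,0],[0,0,0]],[[0,-0.9,0],[0,0,0]],[[0,-1,0],[0,0,0]]]'
python3 - <<'E'
from h import *
o=manip.get_obs(); im=manip.camera("wrist"); T=cam_world("wrist",o); np.save("T1.npy",T)
cv2.imwrite("pics/w1.png",im[:,:,::-1]); print(o["position"],o["clock"])
crop(im,0,640,0,400,1.25,"pics/w1b.png")
E
```

```text
clock: 6.1
position: [0.4291, -0.2066, 0.3017]
ee_rot: [1.0, -0.0, 0.0, 0.0]
ft_force: [0.5, 0.4, -0.9]
grip_width: 1.001
grasp_force: 0.0
clock: 7.1
position: [0.4852, -0.1267, 0.3017]
ee_rot: [1.0, -0.0, 0.0, 0.0]
ft_force: [1.1, -0.5, -0.0]
grip_width: 1.001
grasp_force: 0.0
clock: 8.1
position: [0.4848, -0.0466, 0.3017]
ee_rot: [1.0, -0.0, 0.0, 0.0]
ft_force: [-0.1, -0.0, -0.5]
grip_width: 1.004
grasp_force: 0.0
clock: 9.1
position: [0.4848, 0.0334, 0.3017]
ee_rot: [1.0, -0.0, 0.0, 0.0]
ft_force: [0.7, -0.2, -0.2]
grip_width: 0.998
grasp_force: 0.0
[0.48478451 0.03335217 0.30168563] 9.1
```

View pics/w1b.png

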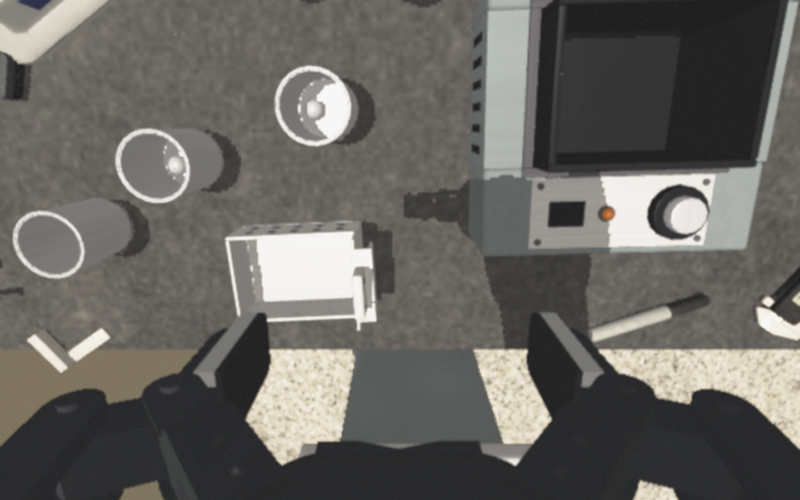

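Wrist view: basket rim corners at about (227,238), (362,232), (240,320), with the tab around (360,300). The well mouth is at top right and the button at (686,215). Cups 1 and 2 show balls, and cup 3's floor is hidden. Next I'll zoom in on the basket and overlay a model projection.

Run:
```python
from h import *
T=np.load("T1.npy"); im=cv2.imread("pics/w1.png"); 
B=lambda x0,y0,a,P:[x0+np.cos(a)*P[0]-np.sin(a)*P[1], y0+np.sin(a)*P[0]+np.cos(a)*P[1], P[2]]
# first estimate: corners at z .05 : +x+y, +x-y, -x+y
for u,v in [(227,238),(362,232),(240,320)]: print(px2w("wrist",u/1.25,v/1.25,.05,T).round(4))
for nm,u,v in [("wellTL",540,0),("wellBL",534,170),("wellBR",762,163)]: print(nm,px2w("wrist",u/1.25,v/1.25,.125,T).round(4))
print("btn",px2w("wrist",686/1.25,215/1.25,.095,T).round(4))
s=6; big=cv2.resize(im[175:270,175:310],None,fx=s,fy=s,interpolation=cv2.INTER_CUBIC)
def dot(P,c):
    u,v=w2px("wrist",P,T); cv2.circle(big,(int((u-175+.5)*s),int((v-175+.5)*s)),4,c,1)
x0,y0,a=.408,.122,0.0
for sx in(-44,44):
  for sy in(-62,62): dot(B(x0,y0,a,(sx/1e3,sy/1e3,.05)),(0,0,255))
for sx in(-20,20):
  for sy in(-61,-70): dot(B(x0,y0,a,(sx/1e3,sy/1e3,.106)),(0,200,0))
for sx in(-35,35): dot(B(x0,y0,a,(sx/1e3,-.077,.079)),(255,0,0))
cv2.imwrite("pics/bz.png",big[:600,:800])
```

```text
[0.4467 0.1955 0.05  ]
[0.4525 0.0682 0.05  ]
[0.3622 0.1917 0.05  ]
wellTL [ 0.6297 -0.0595  0.125 ]
wellBL [ 0.5184 -0.0649  0.125 ]
wellBR [ 0.5233 -0.2301  0.125 ]
btn [ 0.4783 -0.2021  0.095 ]
```

View pics/bz.png

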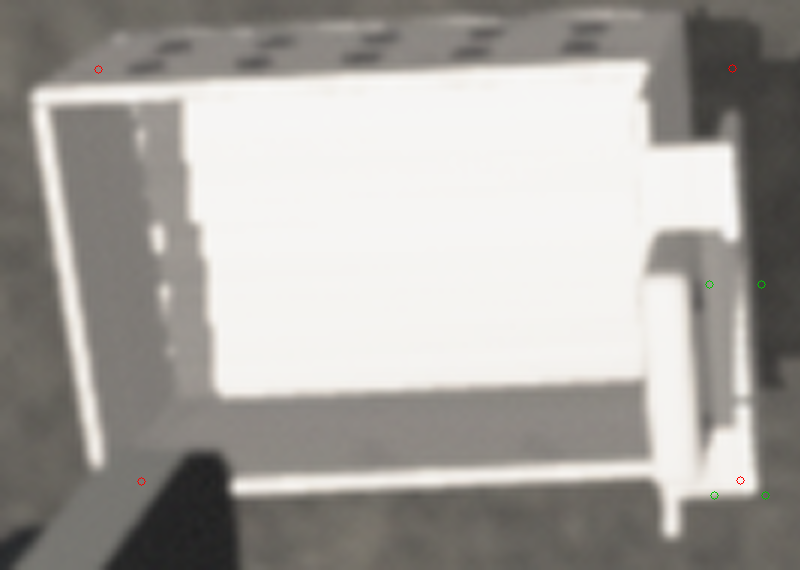

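Run:
```python
from h import *
from scipy.optimize import least_squares
T=np.load("T1.npy"); im=cv2.imread("pics/w1.png"); s=6
B=lambda p,P:[p[0]+np.cos(p[2])*P[0]-np.sin(p[2])*P[1], p[1]+np.sin(p[2])*P[0]+np.cos(p[2])*P[1], P[2]]
M=np.array([[44,62,50],[44,-62,50],[-35,-77,79],[35,-77,79],[20,-61,106],[20,-70,106]])/1e3
U=np.array([[35,92],[648,62],[757,492],[738,112],[645,275],[692,275]])/s+175-.5
f=lambda p:np.concatenate([w2px("wrist",B(p,m),T)-u for m,u in zip(M,U)])
r=least_squares(f,[.408,.13,0.],loss="soft_l1"); p=r.x; print(p,f(p).reshape(-1,2).round(1).tolist())
print("tab",B(p,(0,-.0655,.092)))
# demag by the well's three inner/outer corners seen: print model corners for a guess
for q in [(.575,-.15,0.0)]:
  for P in [(-.0525,.07,.125),(-.0585,.076,.125),(-.0585,-.076,.125),(-.0525,-.07,.125),(-.135,.115,.085),(-.135,-.115,.085),(-.098,-.045,.095)]:
    print(P,(w2px("wrist",B(q,P),T)*1.25).round(1))
```

```text
[0.40670813 0.13296347 0.05153459] [[-0.2, -0.0], [2.7, -0.4], [0.6, -0.1], [-0.4, 5.1], [-0.9, -0.1], [-0.1, -0.5]]
tab [np.float64(0.41008214872680293), np.float64(0.06755043260368089), 0.092]
(-0.0525, 0.07, 0.125) [555.2 164.3]
(-0.0585, 0.076, 0.125) [546.2 172.6]
(-0.0585, -0.076, 0.125) [754.2 172.4]
(-0.0525, -0.07, 0.125) [747.8 164.1]
(-0.135, 0.115, 0.085) [478.  255.9]
(-0.135, -0.115, 0.085) [743.3 255.7]
(-0.098, -0.045, 0.095) [677.1 216.5]
```

Run:
```python
import cv2
im=cv2.imread("pics/w1.png")[:,:,::-1]
from h import crop
crop(im,375,635,0,200,3,"pics/dz.png")
```

```text
(no output)
```

View pics/dz.png

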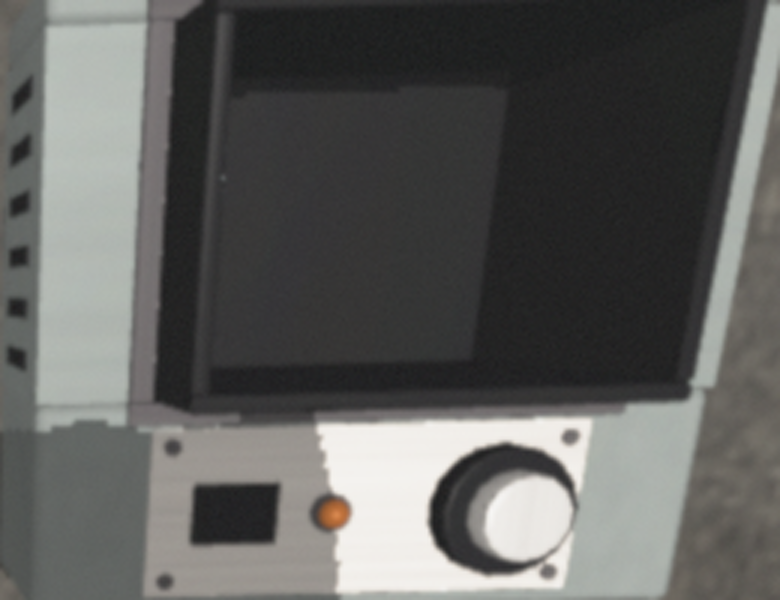

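Run:
```python
from h import *
from scipy.optimize import least_squares
T=np.load("T1.npy")
B=lambda p,P:[p[0]+np.cos(p[2])*P[0]-np.sin(p[2])*P[1], p[1]+np.sin(p[2])*P[0]+np.cos(p[2])*P[1], P[2]]
M=np.array([[-58.5,76,125],[-58.5,-76,125],[-52.5,70,125],[-52.5,-70,125],[52.5,70,125]])/1e3
U=np.array([[190,411],[690,396],[211,395],[680,384],[235,12]])/3+[375,0]-.5
f=lambda p:np.concatenate([w2px("wrist",B(p,m),T)-u for m,u in zip(M,U)])
p=least_squares(f,[.575,-.15,0.]).x; print(p,f(p).reshape(-1,2).round(1).tolist())
M2=np.array([[-58.5,76,125],[-52.5,70,125],[52.5,70,125],[-135,115,85],[-135,-115,85],[75,115,85]])/1e3
Utop=[None,None,None,(322,246),(402,246),(321,174)]
for m in M2: print(m,(w2px("wrist",B(p,m),T)*3-[375*3,0]).round(0), w2px("top",B(p,m)).round(1))
print("btn",B(p,(-.098,-.045,.1)), px2w("wrist",525/3+375,517/3,.1,T).round(4))
print("deck left edge x=40..", )
```

```text
[ 0.57745899 -0.14886866  0.03144557] [[-0.1, 1.4], [0.8, 1.0], [-0.0, -0.1], [-1.2, -1.4], [0.5, -0.8]]
[-0.0585  0.076   0.125 ] [188. 414.] [335. 220.]
[-0.0525  0.07    0.125 ] [209. 393.] [337.2 217.8]
[0.0525 0.07   0.125 ] [235.   8.] [336.3 179.8]
[-0.135  0.115  0.085] [ 31. 617.] [321.6 247.5]
[-0.135 -0.115  0.085] [671. 597.] [402.8 246. ]
[0.075 0.115 0.085] [ 45. -35.] [320.1 174.1]
btn [np.float64(0.4809222559606902), np.float64(-0.19692756986531895), 0.1] [ 0.479 -0.2    0.1  ]
deck left edge x=40..
```

Demagnetiser at (0.5775, -0.149), yaw 0.031. Basket yaw is 0.05 and the tab is at (0.410, 0.0675). Now I'll grasp the tab.

```bash
python3 -m inch '[[[-0.1,-0.04,0.08],[0,0,-0.02]],[[-0.2,-0.08,0.16],[0,0,-0.04]],[[-0.3,-0.12,0.24],[0,0,-0.06]],[[-0.4,-0.17,0.32],[0,0,-0.066]],[[-0.5,-0.22,0.4],[0,0,-0.066]],[[-0.6,-0.27,0.48],[0,0,-0.066]],[[-0.7,-0.32,0.56],[0,0,-0.066]],[[-0.8,-0.37,0.64],[0,0,-0.066]],[[-0.9,-0.42,0.72],[0,0,-0.066]],[[-0.935,-0.43,0.8],[0,0,-0.066]]]'
python3 -m inch '[[[0,0,0.1],[0,0,0]],[[0,0,0.2],[0,0,0]],[[0,0,0.3],[0,0,0]],[[0,0,0.4],[0,0,0]],[[0,0,0.5],[0,0,0]],[[0,0,0.6],[0,0,0]],[[0,0,0.7],[0,0,0]],[[0,0,0.8],[0,0,0]],[[0,0,0.9],[0,0,0]],[[0,0,0.95],[0,0,0]]]'
python3 - <<'E'
from h import *
o=manip.get_obs(); im=manip.camera("wrist"); np.save("T2.npy",cam_world("wrist",o)); cv2.imwrite("pics/w2.png",im[:,:,::-1]); print(o["position"],o["clock"])
E
```

```text
clock: 10.15
position: [0.4093, 0.0677, 0.2373]
ee_rot: [1.0, 0.026, 0.0, 0.0]
ft_force: [-0.4, 0.2, 0.1]
grip_width: 0.999
grasp_force: 0.0
clock: 11.15
position: [0.4097, 0.0671, 0.1608]
ee_rot: [1.0, 0.026, -0.0, -0.0]
ft_force: [-0.8, 0.4, 0.6]
grip_width: 0.996
grasp_force: 0.0
[0.40971819 0.06708379 0.16079723] 11.15
```

View pics/w2.png

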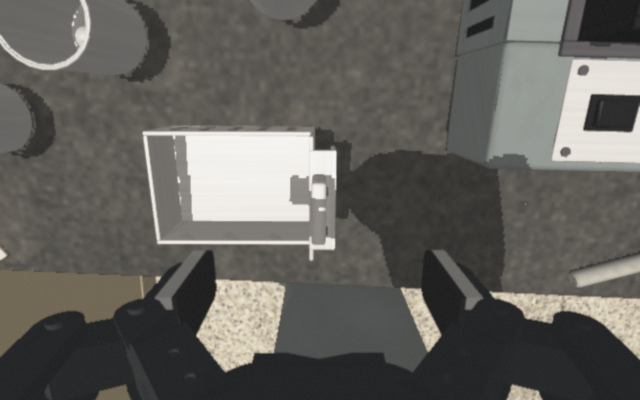

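Tab at u≈319, v≈175–245, centred between the fingers. Checking the x position by projection.

```bash
python3 - <<'E'
from h import *
T=np.load("T2.npy")
p=(.4067,.133,.0515)
B=lambda p,P:[p[0]+np.cos(p[2])*P[0]-np.sin(p[2])*P[1], p[1]+np.sin(p[2])*P[0]+np.cos(p[2])*P[1], P[2]]
for P in [(20,-65.5,106),(-20,-65.5,106),(44,62,50),(-44,62,50),(44,-62,50),(-35,-77,79),(35,-77,79)]: print(P,w2px("wrist",B(p,np.array(P)/1e3),T).round(1))
E
python3 -m inch '[[[0,0,0.1],[0,0,0]],[[0,0,0.2],[0,0,0]],[[0,0,0.3],[0,0,0]],[[0,0,0.4],[0,0,0]],[[0,0,0.5],[0,0,0]],[[0,0,0.6],[0,0,0]],[[0,0,0.6],[0,0,0]],[[0,0,0.6],[0,0,0]],[[0,0,0.6],[0,0,0]],[[0,0,0.6],[0,0,0]]]'
```

```text
(20, -65.5, 106) [319.2 182.1]
(-20, -65.5, 106) [319.2 245. ]
(44, 62, 50) [142.6 131.3]
(-44, 62, 50) [158.  243.7]
(44, -62, 50) [314.2 131.2]
(-35, -77, 79) [335.5 248.8]
(35, -77, 79) [336.8 149.6]
clock: 12.2
position: [0.4103, 0.0672, 0.114]
ee_rot: [1.0, 0.026, 0.0, 0.0]
ft_force: [0.3, -0.4, 0.1]
grip_width: 1.004
grasp_force: 0.0
```

```bash
python3 -m inch '[[[0,0,0.1],[0,0,0]],[[0,0,0.2],[0,0,0]],[[0,0,0.3],[0,0,0]],[[0,0,0.36],[0,0,0]],[[0,0,0.36],[0,0,0]],[[0,0,0.36],[0,0,0]],[[0,0,0.36],[0,0,0]],[[0,0,0.36],[0,0,0]],[[0,0,0.36],[0,0,0]],[[0,0,0.36],[0,0,0]]]'
python3 -m inch '[[[0,0,0],[0,0,0]],[[0,0,0],[0,0,0]],[[0,0,0],[0,0,0]],[[0,0,0],[0,0,0]],[[0,0,0],[0,0,0]],[[0,0,0],[0,0,0]],[[0,0,0],[0,0,0]],[[0,0,0],[0,0,0]],[[0,0,0],[0,0,0]],[[0,0,0],[0,0,0]]]' 0 80
python3 -m inch '[[[0,0,-0.05],[0,0,0]],[[0,0,-0.1],[0,0,0]],[[0,0,-0.2],[0,0,0]],[[0,0,-0.3],[0,0,0]],[[0,0,-0.4],[0,0,0]],[[0,0,-0.5],[0,0,0]],[[0,0,-0.6],[0,0,0]],[[0,0,-0.7],[0,0,0]],[[0,0,-0.8],[0,0,0]],[[0,0,-0.9],[0,0,0]]]'
```

```text
clock: 13.2
position: [0.4101, 0.0671, 0.085]
ee_rot: [1.0, 0.026, 0.0, 0.0]
ft_force: [-0.2, 0.2, 0.6]
grip_width: 1.0
grasp_force: 0.0
clock: 14.2
position: [0.4102, 0.0671, 0.0851]
ee_rot: [1.0, 0.026, 0.0, 0.0]
ft_force: [-1.1, -0.7, 5.7]
grip_width: 0.087
grasp_force: 78.9
clock: 15.2
position: [0.41, 0.0672, 0.1576]
ee_rot: [1.0, 0.026, 0.0, 0.0]
ft_force: [-0.3, 0.3, -2.3]
grip_width: 0.086
grasp_force: 78.1
```

```bash
python3 -m inch '[[[0,0.03,-0.1],[0,0,0]],[[0,0.06,-0.2],[0,0,0.01]],[[0,0.09,-0.3],[0,0,0.026]],[[0,0.12,-0.4],[0,0,0.026]],[[0,0.15,-0.5],[0,0,0.026]],[[0,0.18,-0.6],[0,0,0.026]],[[0,0.21,-0.7],[0,0,0.026]],[[0,0.24,-0.8],[0,0,0.026]],[[0,0.27,-0.9],[0,0,0.026]],[[0,0.3,-1],[0,0,0.026]]]'
python3 -m inch '[[[0.09,0.1,0],[0,0,0]],[[0.18,0.2,0],[0,0,0]],[[0.27,0.3,0],[0,0,0]],[[0.36,0.4,0],[0,0,0]],[[0.45,0.5,0],[0,0,0]],[[0.54,0.6,0],[0,0,0]],[[0.63,0.7,0],[0,0,0]],[[0.72,0.8,0],[0,0,0]],[[0.81,0.9,0],[0,0,0]],[[0.9,1,0],[0,0,0]]]'
python3 -m inch '[[[0.09,0.1,0],[0,0,0]],[[0.18,0.2,0],[0,0,0]],[[0.27,0.3,0],[0,0,0]],[[0.36,0.4,0],[0,0,0]],[[0.45,0.5,0],[0,0,0]],[[0.54,0.6,0],[0,0,0]],[[0.63,0.7,0],[0,0,0]],[[0.72,0.8,0],[0,0,0]],[[0.81,0.9,0],[0,0,0]],[[0.9,1,0],[0,0,0]]]'
python3 - <<'E'
from h import *
print(rows([.5797,-.2195,.235],R.from_quat([np.cos(.0157),np.sin(.0157),0,0])))
E
```

```text
clock: 16.2
position: [0.4113, 0.043, 0.2376]
ee_rot: [1.0, 0.015, 0.0, 0.0]
ft_force: [0.1, -0.6, -2.4]
grip_width: 0.084
grasp_force: 78.1
clock: 17.2
position: [0.4863, -0.0352, 0.2369]
ee_rot: [1.0, 0.015, 0.0, 0.0]
ft_force: [1.3, -0.4, -1.8]
grip_width: 0.085
grasp_force: 78.1
clock: 18.2
position: [0.5607, -0.113, 0.2369]
ee_rot: [1.0, 0.015, -0.0, 0.0]
ft_force: [0.5, 0.9, -3.7]
grip_width: 0.084
grasp_force: 78.1
(array([0.2 , 1.34, 0.02]), array([ 0.,  0., -0.]))
```

```bash
python3 -m inch '[[[0.02,0.1,0],[0,0,0]],[[0.04,0.2,0],[0,0,0]],[[0.06,0.3,0],[0,0,0]],[[0.08,0.4,0],[0,0,0]],[[0.1,0.5,0],[0,0,0]],[[0.12,0.6,0],[0,0,0]],[[0.14,0.7,0],[0,0,0]],[[0.16,0.8,0],[0,0,0]],[[0.18,0.9,0],[0,0,0]],[[0.2,1,0],[0,0,0]]]'
python3 -m inch '[[[0,0.1,0],[0,0,0]],[[0,0.2,0],[0,0,0]],[[0,0.3,0],[0,0,0]],[[0,0.34,0],[0,0,0]],[[0,0.34,0.06],[0,0,0]],[[0,0.34,0.12],[0,0,0]],[[0,0.34,0.18],[0,0,0]],[[0,0.34,0.2],[0,0,0]],[[0,0.34,0.2],[0,0,0]],[[0,0.34,0.2],[0,0,0]]]'
python3 - <<'E'
from h import *
o=manip.get_obs(); im=manip.camera("wrist"); T=cam_world("wrist",o); np.save("T3.npy",T); cv2.imwrite("pics/w3.png",im[:,:,::-1]); print(o["position"],o["clock"])
t=manip.camera("top"); cv2.imwrite("pics/t3.png",t[:,:,::-1])
B=lambda p,P:[p[0]+np.cos(p[2])*P[0]-np.sin(p[2])*P[1], p[1]+np.sin(p[2])*P[0]+np.cos(p[2])*P[1], P[2]]
p=(.5775,-.149,.0314)
for P in [(-58.5,76,125),(58.5,76,125),(-58.5,-76,125),(58.5,-76,125)]: print(P,w2px("wrist",B(p,np.array(P)/1e3),T).round(1))
E
```

```text
clock: 19.2
position: [0.5788, -0.1925, 0.2369]
ee_rot: [1.0, 0.015, 0.0, 0.0]
ft_force: [-0.9, 0.4, -3.1]
grip_width: 0.087
grasp_force: 78.1
clock: 20.2
position: [0.5795, -0.2188, 0.221]
ee_rot: [1.0, 0.016, 0.0, 0.0]
ft_force: [0.4, 0.4, -2.6]
grip_width: 0.084
grasp_force: 78.1
[ 0.57949269 -0.21884049  0.22101562] 20.2
(-58.5, 76, 125) [128.3 269.6]
(58.5, 76, 125) [102.2 112. ]
(-58.5, -76, 125) [327.8 269.5]
(58.5, -76, 125) [328.9 111.8]
```

View pics/w3.png

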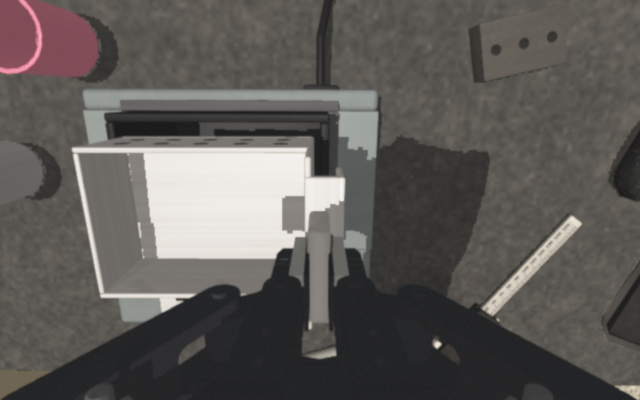

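The wall's far corners appear at about (105,113) and (337,113), against predictions of (102,112) and (329,112). I'll zoom in on the right wall.

Run:
```python
import cv2
from h import *
im=cv2.imread("pics/w3.png")[:,:,::-1].copy()
im=np.clip((im/255.)**.5*255,0,255).astype(np.uint8)
crop(im,280,380,80,180,6,"pics/rz.png")
```

```text
(no output)
```

View pics/rz.png

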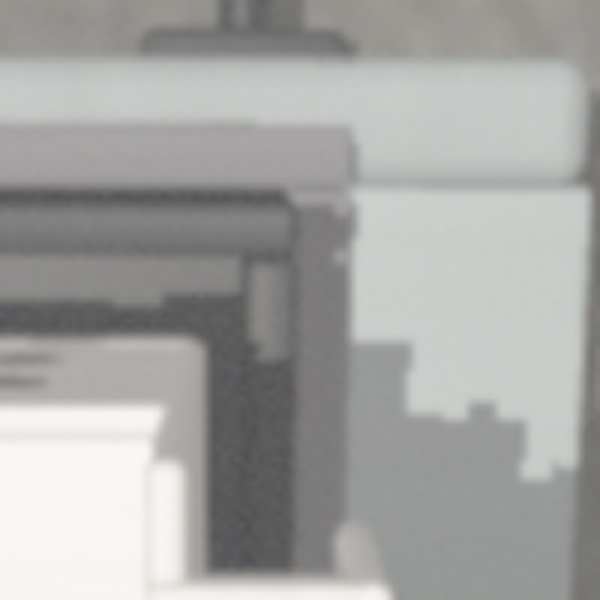

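The wall's outer edge is at u≈329, which matches the model; the brownish strip is a collar at deck level. Lowering now.

```bash
python3 -m inch '[[[0,0.01,0.1],[0,0,0]],[[0,0.01,0.2],[0,0,0]],[[0,0.01,0.3],[0,0,0]],[[0,0.01,0.4],[0,0,0]],[[0,0.01,0.5],[0,0,0]],[[0,0.01,0.6],[0,0,0]],[[0,0.01,0.68],[0,0,0]],[[0,0.01,0.76],[0,0,0]],[[0,0.01,0.82],[0,0,0]],[[0,0.01,0.88],[0,0,0]]]'
python3 -m inch '[[[0,0,0.03],[0,0,0]],[[0,0,0.06],[0,0,0]],[[0,0,0.09],[0,0,0]],[[0,0,0.12],[0,0,0]],[[0,0,0.14],[0,0,0]],[[0,0,0.16],[0,0,0]],[[0,0,0.17],[0,0,0]],[[0,0,0.17],[0,0,0]],[[0,0,0.17],[0,0,0]],[[0,0,0.17],[0,0,0]]]'
```

```text
clock: 21.3
position: [0.5795, -0.2198, 0.1502]
ee_rot: [1.0, 0.015, 0.0, 0.0]
ft_force: [0.5, -0.7, -3.0]
grip_width: 0.086
grasp_force: 78.1
clock: 22.3
position: [0.5795, -0.2198, 0.1371]
ee_rot: [1.0, 0.015, 0.0, 0.0]
ft_force: [-0.3, -0.1, -2.6]
grip_width: 0.084
grasp_force: 78.1
```

```bash
python3 -m inch '[[[0,0,0.01],[0,0,0]],[[0,0,0.02],[0,0,0]],[[0,0,0.03],[0,0,0]],[[0,0,0.03],[0,0,0]],[[0,0,0.03],[0,0,0]],[[0,0,0.03],[0,0,0]],[[0,0,0.03],[0,0,0]],[[0,0,0.03],[0,0,0]],[[0,0,0.03],[0,0,0]],[[0,0,0.03],[0,0,0]]]'
python3 -m inch '[[[0,0,0],[0,0,0]],[[0,0,0],[0,0,0]],[[0,0,0],[0,0,0]],[[0,0,0],[0,0,0]],[[0,0,0],[0,0,0]],[[0,0,-0.05],[0,0,0]],[[0,0,-0.12],[0,0,0]],[[0,0,-0.2],[0,0,0]],[[0,0,-0.3],[0,0,0]],[[0,0,-0.4],[0,0,0]]]' 0.5
python3 -m inch '[[[0,0,-0.1],[0,0,0]],[[0,0,-0.2],[0,0,0]],[[0,-0.1,-0.3],[0,0,0]],[[0,-0.2,-0.4],[0,0,0]],[[0,-0.3,-0.5],[0,0,0]],[[0,-0.4,-0.6],[0,0,0]],[[0,-0.5,-0.7],[0,0,0]],[[0,-0.6,-0.8],[0,0,0]],[[0,-0.7,-0.9],[0,0,0]],[[0,-0.8,-1],[0,0,0]]]' 1
python3 - <<'E'
from h import *
o=manip.get_obs(); im=manip.camera("wrist"); T=cam_world("wrist",o); np.save("T4.npy",T); crop(im,0,640,0,400,1.25,"pics/w4.png"); print(o["position"],o["clock"])
E
```

```text
clock: 23.3
position: [0.5795, -0.2198, 0.1352]
ee_rot: [1.0, 0.015, 0.0, 0.0]
ft_force: [-4.6, 1.0, 4.9]
grip_width: 0.086
grasp_force: 79.2
clock: 24.3
position: [0.5796, -0.2198, 0.1675]
ee_rot: [1.0, 0.015, 0.0, 0.0]
ft_force: [0.3, -0.3, -0.1]
grip_width: 0.497
grasp_force: 0.0
clock: 25.3
position: [0.5775, -0.1551, 0.2472]
ee_rot: [1.0, 0.015, 0.0, 0.0]
ft_force: [-0.0, -0.1, 0.5]
grip_width: 0.999
grasp_force: 0.0
[ 0.57745569 -0.15509491  0.24719815] 25.3
```

View pics/w4.png

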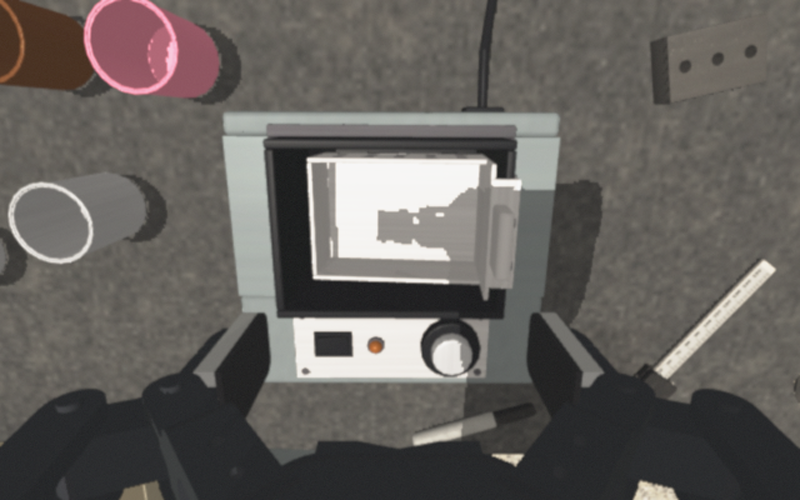

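The basket hangs with its lip over the -y wall and is released. Next come the cups. I'll grasp each with the tool tilted 45° (closing along world x), then roll past the vertical to pour, so the mouth faces away from the gripper. First I need refined cup centres from the wrist view's rims.

```bash
cat >> h.py <<'E'
def Q(th): # tool x=+y, y=+x, z=down, then tilted by th (deg) about world x
    return R.from_euler("x",th,degrees=True)*R.from_matrix(np.array([[0,1,0],[1,0,0],[0,0,-1]]).T)
E
python3 - <<'E'
from h import *
T=np.load("T1.npy")
for nm,u,v in [("c1",313.5,106),("c2",153,165),("c3",49,244)]: print(nm,px2w("wrist",u/1.25,v/1.25,.075,T).round(4))
T=np.load("T4.npy"); print("c1b",px2w("wrist",50.5/1.25,222/1.25,.075,T).round(4))
E
python3 -m inch '[[[0,-0.1,0],[0,0,-0.1]],[[0,-0.2,0],[0,0,-0.2]],[[0,-0.3,0],[0,0,-0.3]],[[0,-0.4,0],[0,0,-0.4]],[[0,-0.5,0],[0,0,-0.5]],[[0,-0.6,0],[0,0,-0.6]],[[0,-0.7,0],[0,0,-0.7]],[[0,-0.8,0],[0,0,-0.8]],[[0,-0.9,0],[0,0,-0.9]],[[0,-1,0],[0,0,-0.98]]]'
python3 -m inch '[[[0.07,-0.07,0],[0,0,-0.1]],[[0.14,-0.14,0],[0,0,-0.2]],[[0.21,-0.21,0],[0,0,-0.3]],[[0.28,-0.28,0],[0,0,-0.4]],[[0.35,-0.35,0],[0,0,-0.5]],[[0.42,-0.42,0],[0,0,-0.6]],[[0.49,-0.49,0],[0,0,-0.7]],[[0.56,-0.56,0],[0,0,-0.8]],[[0.63,-0.63,0],[0,0,-0.9]],[[0.7,-0.7,0],[0,0,-0.98]]]'
python3 -m inch '[[[0.1,0,0],[0,0.1,0]],[[0.2,0,0],[0,0.2,0]],[[0.3,0,0],[0,0.3,0]],[[0.4,0,0],[0,0.4,0]],[[0.5,0,0],[0,0.5,0]],[[0.6,0,0],[0,0.6,0]],[[0.7,0,0],[0,0.7,0]],[[0.8,0,0],[0,0.8,0]],[[0.9,0,0],[0,0.9,0]],[[1,0,0],[0,1,0]]]'
python3 - <<'E'
from h import *
o=manip.get_obs(); print(o["joint_pos"].round(2)); print(rows([.565,.119,.13],Q(45)))
E
```

```text
c1 [0.5645 0.103  0.075 ]
c2 [0.5172 0.2407 0.075 ]
c3 [0.4481 0.3436 0.075 ]
c1b [0.5653 0.1044 0.075 ]
clock: 26.35
position: [0.575, -0.0756, 0.2465]
ee_rot: [0.92, 0.391, -0.0, 0.0]
ft_force: [0.4, 0.0, 0.2]
grip_width: 1.004
grasp_force: 0.0
clock: 27.35
position: [0.5738, 0.0036, 0.2465]
ee_rot: [0.706, 0.708, -0.0, 0.0]
ft_force: [-0.0, 0.1, -0.1]
grip_width: 0.997
grasp_force: 0.0
clock: 28.35
position: [0.5741, 0.0832, 0.2467]
ee_rot: [0.653, 0.653, 0.272, -0.271]
ft_force: [-0.0, 0.8, 0.6]
grip_width: 1.002
grasp_force: 0.0
[ 0.96  0.53 -1.01  1.61 -0.37  1.27  0.13]
(array([-0.72, -0.11,  1.35]), array([ 0., -0., -0.]))
```

```bash
python3 -m inch '[[[-0.07,-0.02,0.1],[0,0,0]],[[-0.14,-0.04,0.2],[0,0,0]],[[-0.2,-0.06,0.3],[0,0,0]],[[-0.26,-0.08,0.4],[0,0,0]],[[-0.33,-0.1,0.5],[0,0,0]],[[-0.4,-0.11,0.6],[0,0,0]],[[-0.45,-0.11,0.7],[0,0,0]],[[-0.5,-0.11,0.8],[0,0,0]],[[-0.6,-0.11,0.9],[0,0,0]],[[-0.7,-0.11,1],[0,0,0]]]'
python3 -m inch '[[[0,0,0.1],[0,0,0]],[[0,0,0.2],[0,0,0]],[[0,0,0.3],[0,0,0]],[[0,0,0.37],[0,0,0]],[[-0.1,0,0.47],[0,0,0]],[[-0.2,0,0.57],[0,0,0]],[[-0.3,0,0.67],[0,0,0]],[[-0.4,0,0.77],[0,0,0]],[[-0.4,0,0.77],[0,0,0]],[[-0.4,0,0.77],[0,0,0]]]'
python3 - <<'E'
from h import *
o=manip.get_obs(); im=manip.camera("wrist"); crop(im,0,640,0,400,1,"pics/w5.png"); print(o["position"],o["joint_pos"].round(2),rows([.565,.1215,.027],Q(45)))
E
```

```text
clock: 29.35
position: [0.5651, 0.1003, 0.1494]
ee_rot: [0.653, 0.653, 0.271, -0.27]
ft_force: [-0.2, -0.8, -0.7]
grip_width: 1.0
grasp_force: 0.0
clock: 30.35
position: [0.565, 0.1213, 0.084]
ee_rot: [0.653, 0.653, 0.271, -0.271]
ft_force: [-0.8, 1.6, 0.1]
grip_width: 1.007
grasp_force: 0.0
[0.56503515 0.12134458 0.08404248] [ 0.86  0.71 -0.93  1.77 -0.29  0.97  0.22] (array([-0.51, -0.  ,  0.51]), array([ 0., -0., -0.]))
```

View pics/w5.png

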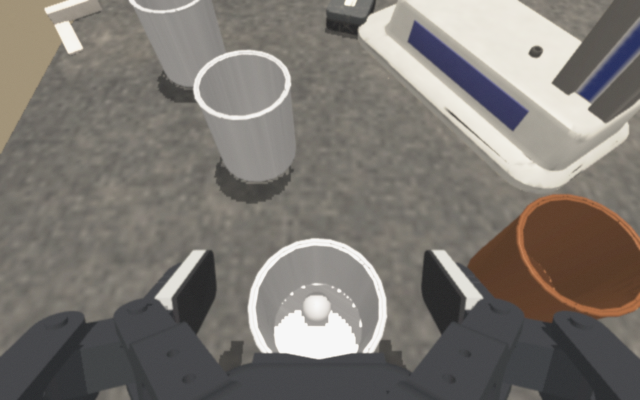

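Cup 1 is centred between the fingers at (317,310), holds at least one ball, and the brown cup is clear. Descend, grip, lift.

```bash
python3 -m inch '[[[-0.07,0,0.07],[0,0,0]],[[-0.14,0,0.14],[0,0,0]],[[-0.21,0,0.21],[0,0,0]],[[-0.28,0,0.28],[0,0,0]],[[-0.35,0,0.35],[0,0,0]],[[-0.42,0,0.42],[0,0,0]],[[-0.47,0,0.47],[0,0,0]],[[-0.51,0,0.51],[0,0,0]],[[-0.51,0,0.51],[0,0,0]],[[-0.51,0,0.51],[0,0,0]]]'
python3 -m inch '[[[0,0,0],[0,0,0]],[[0,0,0],[0,0,0]],[[0,0,0],[0,0,0]],[[0,0,0],[0,0,0]],[[0,0,0],[0,0,0]],[[0,0,0],[0,0,0]],[[0.05,0,-0.05],[0,0,0]],[[0.1,0,-0.1],[0,0,0]],[[0.16,0,-0.16],[0,0,0]],[[0.22,0,-0.22],[0,0,0]]]' 0 50
```

```text
clock: 31.4
position: [0.5652, 0.1213, 0.0266]
ee_rot: [0.653, 0.653, 0.271, -0.271]
ft_force: [0.3, -0.2, -0.1]
grip_width: 0.998
grasp_force: 0.0
clock: 32.4
position: [0.565, 0.1213, 0.0519]
ee_rot: [0.653, 0.653, 0.271, -0.27]
ft_force: [0.4, 0.1, -1.5]
grip_width: 0.684
grasp_force: 53.6
```

```bash
python3 -m inch '[[[0.03,0,-0.1],[0,0,0]],[[0.06,0,-0.2],[0,0,0]],[[0.09,0,-0.3],[0,0,0]],[[0.12,0,-0.4],[0,0,0]],[[0.15,0,-0.5],[0,0,0]],[[0.18,0,-0.6],[0,0,0]],[[0.21,0,-0.7],[0,0,0]],[[0.24,0,-0.8],[0,0,0]],[[0.27,0,-0.9],[0,0,0]],[[0.3,0,-1],[0,0,0]]]'
python3 -m inch '[[[0.02,0.02,-0.1],[0,0,0]],[[0.04,0.04,-0.2],[0,0,0]],[[0.06,0.06,-0.3],[0,0,0]],[[0.08,0.08,-0.4],[0,0,0]],[[0.1,0.1,-0.5],[0,0,0]],[[0.12,0.12,-0.6],[0,0,0]],[[0.14,0.14,-0.7],[0,0,0]],[[0.16,0.16,-0.8],[0,0,0]],[[0.18,0.18,-0.9],[0,0,0]],[[0.2,0.18,-1],[0,0,0]]]'
python3 -m inch '[[[-0.1,0,-0.1],[0,0,0]],[[-0.2,0,-0.2],[0,0,0]],[[-0.3,0,-0.3],[0,0,0]],[[-0.4,0,-0.4],[0,0,0]],[[-0.5,0,-0.5],[0,0,0]],[[-0.6,0,-0.6],[0,0,0]],[[-0.7,0,-0.7],[0,0,0]],[[-0.8,0,-0.8],[0,0,0]],[[-0.9,0,-0.9],[0,0,0]],[[-1,0,-1],[0,0,0]]]'
python3 -m inch '[[[-0.1,0,-0.1],[0,-0.05,0]],[[-0.2,0,-0.2],[0,-0.1,0]],[[-0.3,0,-0.3],[0,-0.2,0]],[[-0.4,0,-0.4],[0,-0.3,0]],[[-0.5,0,-0.5],[0,-0.4,0]],[[-0.6,0,-0.6],[0,-0.5,0]],[[-0.7,0,-0.7],[0,-0.6,0]],[[-0.8,0,-0.8],[0,-0.75,0]],[[-0.9,0,-0.9],[0,-0.9,0]],[[-1,0,-1],[0,-1,0]]]'
python3 - <<'E'
from h import *
print(manip.get_obs()["joint_pos"].round(2),rows([.579,-.218,.195],Q(-40)))
E
```

```text
clock: 33.4
position: [0.565, 0.0814, 0.1255]
ee_rot: [0.653, 0.653, 0.271, -0.27]
ft_force: [-0.2, -0.0, -0.6]
grip_width: 0.678
grasp_force: 53.6
clock: 34.4
position: [0.5796, 0.036, 0.1934]
ee_rot: [0.653, 0.653, 0.271, -0.27]
ft_force: [-0.5, 1.8, -1.9]
grip_width: 0.679
grasp_force: 53.6
clock: 35.4
position: [0.5793, -0.0777, 0.1928]
ee_rot: [0.653, 0.653, 0.271, -0.271]
ft_force: [0.1, -0.2, -1.4]
grip_width: 0.68
grasp_force: 53.6
clock: 36.4
position: [0.5803, -0.1884, 0.195]
ee_rot: [0.706, 0.708, -0.001, 0.003]
ft_force: [0.2, 0.2, -1.6]
grip_width: 0.676
grasp_force: 53.6
[ 0.8   0.41 -0.73  1.53  0.28  1.31  0.04] (array([-0.37, -0.02,  0.  ]), array([ 0.01, -0.88,  0.  ]))
```

```bash
python3 -m inch '[[[-0.05,0,0],[0,-0.1,0]],[[-0.1,0,0],[0,-0.2,0]],[[-0.15,0,0],[0,-0.3,0]],[[-0.2,0,0],[0,-0.4,0]],[[-0.25,0,0],[0,-0.5,0]],[[-0.3,0,0],[0,-0.6,0]],[[-0.35,0,0],[0,-0.7,0]],[[-0.37,0,0],[0,-0.8,0]],[[-0.37,0,0],[0,-0.86,0]],[[-0.37,0,0],[0,-0.9,0]]]'
python3 -m inch '[[[0.01,0,0.01],[0,-0.03,0]],[[0.02,0,0.02],[0,-0.06,0]],[[0.03,0,0.03],[0,-0.09,0]],[[0.04,0,0.04],[0,-0.12,0]],[[0.05,0,0.05],[0,-0.16,0]],[[0.06,0,0.06],[0,-0.2,0]],[[0.06,0,0.08],[0,-0.24,0]],[[0.06,0,0.08],[0,-0.28,0]],[[0.06,0,0.08],[0,-0.32,0]],[[0.06,0,0.08],[0,-0.36,0]]]'
python3 -m inch '[[[0,0,0],[0,-0.04,0]],[[0,0,0],[0,-0.08,0]],[[0,0,0],[0,-0.1,0]],[[0,0,0],[0,-0.12,0]],[[0,0,0],[0,-0.12,0]],[[0,0,0],[0,-0.12,0]],[[0,0,0],[0,-0.12,0]],[[0,0,0],[0,-0.12,0]],[[0,0,0],[0,-0.12,0]],[[0,0,0],[0,-0.12,0]]]'
python3 - <<'E'
from h import *
o=manip.get_obs(); im=manip.camera("wrist"); im2=manip.camera("top"); im3=manip.camera("scene"); crop(im,0,640,0,400,1,"pics/w6.png")
a=cv2.resize(im2[140:260,150:420],None,fx=2.6,fy=2.6); b=cv2.resize(im[100:,:],(702,329)); cv2.imwrite("pics/c6.png",np.vstack([a,b[:280]])[:,:,::-1][:600])
print(o["joint_pos"].round(2),o["position"])
E
```

```text
clock: 37.4
position: [0.5799, -0.2179, 0.1936]
ee_rot: [0.663, 0.664, -0.245, 0.246]
ft_force: [0.5, -1.4, -2.0]
grip_width: 0.681
grasp_force: 53.6
clock: 38.4
position: [0.5794, -0.2199, 0.1848]
ee_rot: [0.622, 0.622, -0.337, 0.337]
ft_force: [0.2, 0.3, -1.1]
grip_width: 0.682
grasp_force: 53.6
clock: 39.4
position: [0.5793, -0.2201, 0.1849]
ee_rot: [0.606, 0.606, -0.365, 0.365]
ft_force: [0.7, -0.9, -1.0]
grip_width: 0.682
grasp_force: 53.6
[ 0.2   0.54 -0.52  1.76  1.24  1.6  -0.77] [ 0.57926125 -0.22007888  0.18490706]
```

View pics/c6.png

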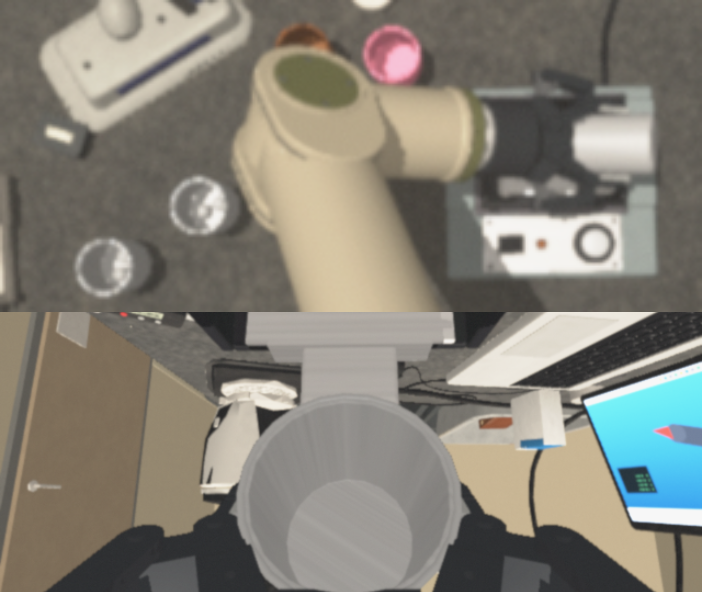

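Cup 1 is seen to be empty now (balls out). I'll return it to its spot by reversing the motion.

```bash
python3 -m inch '[[[-0.02,0,-0.02],[0,0.1,0]],[[-0.05,0,-0.04],[0,0.2,0]],[[-0.1,0,-0.06],[0,0.3,0]],[[-0.12,0,-0.07],[0,0.4,0]],[[-0.12,0,-0.08],[0,0.5,0]],[[-0.12,0,-0.1],[0,0.6,0]],[[-0.1,0,-0.15],[0,0.7,0]],[[-0.08,0,-0.2],[0,0.8,0]],[[-0.05,0,-0.25],[0,0.9,0]],[[0,0,-0.3],[0,1,0]]]'
python3 - <<'E'
from h import *
print(rows([.579,-.12,.2],Q(28)))
E
```

```text
clock: 40.55
position: [0.5794, -0.1987, 0.1966]
ee_rot: [0.7, 0.699, -0.104, 0.105]
ft_force: [-0.8, 0.9, -1.7]
grip_width: 0.678
grasp_force: 53.6
(array([ 0.93, -0.01, -0.33]), array([ 0.,  1., -0.]))
```

```bash
python3 -m inch '[[[0.09,0,-0.03],[0,0.1,0]],[[0.18,0,-0.06],[0,0.2,0]],[[0.27,0,-0.1],[0,0.3,0]],[[0.36,0,-0.14],[0,0.4,0]],[[0.45,0,-0.18],[0,0.5,0]],[[0.54,0,-0.22],[0,0.6,0]],[[0.63,0,-0.25],[0,0.7,0]],[[0.72,0,-0.28],[0,0.8,0]],[[0.82,0,-0.31],[0,0.9,0]],[[0.93,0,-0.33],[0,1,0]]]'
python3 -m inch '[[[0.1,0,0.05],[0,0.04,0]],[[0.2,0,0.1],[0,0.08,0]],[[0.3,0,0.15],[0,0.12,0]],[[0.4,0,0.2],[0,0.16,0]],[[0.5,0,0.25],[0,0.2,0]],[[0.6,0,0.3],[0,0.24,0]],[[0.7,0,0.35],[0,0.28,0]],[[0.8,0,0.4],[0,0.32,0]],[[0.9,0,0.47],[0,0.36,0]],[[0.99,0,0.53],[0,0.38,0]]]'
python3 -m inch '[[[0.1,0,0.1],[0,0,0]],[[0.2,0,0.2],[0,0,0]],[[0.3,0,0.3],[0,0,0]],[[0.4,0,0.4],[0,0,0]],[[0.5,0,0.5],[0,0,0]],[[0.6,-0.05,0.6],[0,0,0]],[[0.7,-0.1,0.7],[0,0,0]],[[0.8,-0.12,0.8],[0,0,0]],[[0.9,-0.15,0.9],[0,0,0]],[[1,-0.18,1],[0,0,0]]]'
python3 - <<'E'
from h import *
print(rows([.565,.1215,.1],Q(45)),rows([.565,.1215,.028],Q(45)))
E
```

```text
clock: 41.55
position: [0.5792, -0.1202, 0.1996]
ee_rot: [0.686, 0.686, 0.171, -0.171]
ft_force: [-0.4, -0.9, -0.8]
grip_width: 0.685
grasp_force: 53.6
clock: 42.55
position: [0.5792, -0.0296, 0.1984]
ee_rot: [0.653, 0.653, 0.271, -0.271]
ft_force: [-0.3, -0.2, -1.8]
grip_width: 0.68
grasp_force: 53.6
clock: 43.55
position: [0.5648, 0.0839, 0.199]
ee_rot: [0.654, 0.653, 0.271, -0.27]
ft_force: [0.2, 0.5, -1.6]
grip_width: 0.681
grasp_force: 53.6
(array([-0.54,  0.  ,  1.21]), array([ 0.,  0., -0.])) (array([-1.18,  0.  ,  1.84]), array([ 0.,  0., -0.]))
```

```bash
python3 -m inch '[[[-0.05,0,0.1],[0,0,0]],[[-0.1,0,0.2],[0,0,0]],[[-0.16,0,0.3],[0,0,0]],[[-0.22,0,0.4],[0,0,0]],[[-0.28,0,0.5],[0,0,0]],[[-0.33,0,0.6],[0,0,0]],[[-0.38,0,0.7],[0,0,0]],[[-0.43,0,0.8],[0,0,0]],[[-0.48,0,0.9],[0,0,0]],[[-0.54,0,1],[0,0,0]]]'
python3 -m inch '[[[-0.1,0,0.15],[0,0,0]],[[-0.2,0,0.3],[0,0,0]],[[-0.3,0,0.43],[0,0,0]],[[-0.4,0,0.55],[0,0,0]],[[-0.48,0,0.65],[0,0,0]],[[-0.54,0,0.73],[0,0,0]],[[-0.59,0,0.79],[0,0,0]],[[-0.63,0,0.83],[0,0,0]],[[-0.65,0,0.85],[0,0,0]],[[-0.65,0,0.85],[0,0,0]]]'
python3 -m inch '[[[0,0,0],[0,0,0]],[[0,0,0],[0,0,0]],[[0,0,0],[0,0,0]],[[0,0,0],[0,0,0]],[[0,0,0],[0,0,0]],[[0.1,0,-0.1],[0,0,0]],[[0.2,0,-0.2],[0,0,0]],[[0.3,0,-0.3],[0,0,0]],[[0.4,0,-0.4],[0,0,0]],[[0.5,0,-0.5],[0,0,0]]]' 1
python3 -m inch '[[[0.1,0,-0.1],[0,0,0]],[[0.2,0,-0.2],[0,0,0]],[[0.3,0,-0.3],[0,0,0]],[[0.4,0,-0.4],[0,0,0]],[[0.5,0,-0.5],[0,0,0]],[[0.6,0,-0.5],[0,0,0]],[[0.7,0,-0.5],[0,0,0]],[[0.8,0,-0.5],[0,0,0]],[[0.9,0,-0.5],[0,0,0]],[[1,0,-0.5],[0,0,0]]]'
python3 - <<'E'
from h import *
o=manip.get_obs(); im=manip.camera("wrist"); T=cam_world("wrist",o); np.save("T7.npy",T); cv2.imwrite("pics/w7.png",im[:,:,::-1]); print(o["position"],o["clock"])
# predicted rim centres of cups 2,3 in this view
for c in [(.518,.239),(.449,.341),(.565,.1035)]: print(c,w2px("wrist",[*c,.075],T).round(1))
t=manip.camera("top"); cv2.imwrite("pics/t7.png",t[:,:,::-1])
E
```

```text
clock: 44.55
position: [0.5651, 0.1094, 0.1112]
ee_rot: [0.653, 0.653, 0.271, -0.27]
ft_force: [-0.3, -0.3, -1.4]
grip_width: 0.686
grasp_force: 53.6
clock: 45.55
position: [0.5653, 0.1203, 0.0272]
ee_rot: [0.653, 0.653, 0.271, -0.27]
ft_force: [1.0, -0.2, -2.1]
grip_width: 0.679
grasp_force: 53.7
clock: 46.55
position: [0.5652, 0.1204, 0.0848]
ee_rot: [0.653, 0.653, 0.271, -0.27]
ft_force: [0.4, 0.4, -0.2]
grip_width: 1.0
grasp_force: 0.0
clock: 47.55
position: [0.5649, 0.1494, 0.1687]
ee_rot: [0.653, 0.653, 0.271, -0.271]
ft_force: [0.0, -0.1, 0.6]
grip_width: 0.998
grasp_force: 0.0
[0.56489183 0.14942426 0.16871737] 47.55
(0.518, 0.239) [260.6 189.8]
(0.449, 0.341) [196.8  97.1]
(0.565, 0.1035) [318.8 379.1]
```

View pics/w7.png

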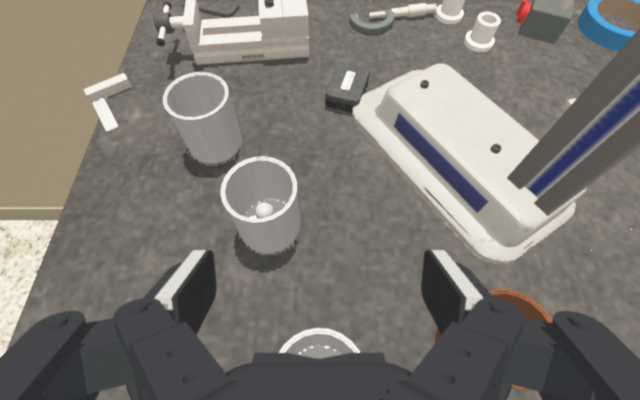

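Cup 2's rim is at (260,190), as predicted, with a ball inside. Cup 3 is at (197,99), and cup 1 stands at (319,372). Now cup 2.

```bash
python3 -m inch '[[[0.04,-0.06,0.08],[0,0,0]],[[0.08,-0.12,0.16],[0,0,0]],[[0.12,-0.18,0.24],[0,0,0]],[[0.16,-0.24,0.32],[0,0,0]],[[0.2,-0.3,0.4],[0,0,0]],[[0.24,-0.36,0.48],[0,0,0]],[[0.28,-0.42,0.56],[0,0,0]],[[0.32,-0.48,0.64],[0,0,0]],[[0.36,-0.54,0.7],[0,0,0]],[[0.39,-0.59,0.76],[0,0,0]]]'
python3 -m inch '[[[0,0,0.09],[0,0,0]],[[0,0,0.18],[0,0,0]],[[0,0,0.27],[0,0,0]],[[0,0,0.36],[0,0,0]],[[0,0,0.45],[0,0,0]],[[0,0,0.54],[0,0,0]],[[0,0,0.62],[0,0,0]],[[0,0,0.69],[0,0,0]],[[0,0,0.75],[0,0,0]],[[0,0,0.75],[0,0,0]]]'
python3 -m inch '[[[-0.09,0,0.09],[0,0,0]],[[-0.18,0,0.18],[0,0,0]],[[-0.27,0,0.27],[0,0,0]],[[-0.36,0,0.36],[0,0,0]],[[-0.45,0,0.45],[0,0,0]],[[-0.53,0,0.53],[0,0,0]],[[-0.61,0,0.61],[0,0,0]],[[-0.67,0,0.67],[0,0,0]],[[-0.69,0,0.69],[0,0,0]],[[-0.69,0,0.69],[0,0,0]]]'
python3 -m inch '[[[0,0,0],[0,0,0]],[[0,0,0],[0,0,0]],[[0,0,0],[0,0,0]],[[0,0,0],[0,0,0]],[[0,0,0],[0,0,0]],[[0,0,0],[0,0,0]],[[0.05,0,-0.05],[0,0,0]],[[0.1,0,-0.1],[0,0,0]],[[0.16,0,-0.16],[0,0,0]],[[0.22,0,-0.22],[0,0,0]]]' 0 50
```

```text
clock: 48.65
position: [0.5175, 0.2143, 0.1474]
ee_rot: [0.653, 0.653, 0.271, -0.27]
ft_force: [0.3, 0.1, -0.1]
grip_width: 1.0
grasp_force: 0.0
clock: 49.65
position: [0.5175, 0.2567, 0.1047]
ee_rot: [0.653, 0.653, 0.27, -0.271]
ft_force: [0.3, -0.1, 0.3]
grip_width: 1.0
grasp_force: 0.0
clock: 50.65
position: [0.5179, 0.2563, 0.0268]
ee_rot: [0.653, 0.653, 0.271, -0.271]
ft_force: [-0.1, 0.2, -0.4]
grip_width: 1.0
grasp_force: 0.0
clock: 51.65
position: [0.518, 0.2562, 0.0525]
ee_rot: [0.653, 0.653, 0.271, -0.27]
ft_force: [0.5, 0.6, -2.0]
grip_width: 0.695
grasp_force: 53.9
```

```bash
python3 -m inch '[[[0.07,0,-0.1],[0,0,0]],[[0.14,0,-0.2],[0,0,0]],[[0.21,0,-0.3],[0,0,0]],[[0.28,0,-0.4],[0,0,0]],[[0.35,0,-0.5],[0,0,0]],[[0.42,0,-0.6],[0,0,0]],[[0.49,0,-0.7],[0,0,0]],[[0.56,0,-0.8],[0,0,0]],[[0.63,0,-0.9],[0,0,0]],[[0.7,0,-1],[0,0,0]]]'
python3 -m inch '[[[-0.02,0.04,-0.1],[0,0,0]],[[-0.04,0.08,-0.2],[0,0,0]],[[-0.06,0.12,-0.3],[0,0,0]],[[-0.08,0.16,-0.4],[0,0,0]],[[-0.1,0.2,-0.5],[0,0,0]],[[-0.12,0.24,-0.6],[0,0,0]],[[-0.14,0.28,-0.7],[0,0,0]],[[-0.16,0.32,-0.8],[0,0,0]],[[-0.18,0.36,-0.9],[0,0,0]],[[-0.2,0.38,-1],[0,0,0]]]'
python3 -m inch '[[[-0.1,0.04,-0.1],[0,0,0]],[[-0.2,0.08,-0.2],[0,0,0]],[[-0.3,0.12,-0.3],[0,0,0]],[[-0.4,0.16,-0.4],[0,0,0]],[[-0.5,0.2,-0.5],[0,0,0]],[[-0.6,0.24,-0.6],[0,0,0]],[[-0.7,0.28,-0.7],[0,0,0]],[[-0.8,0.32,-0.8],[0,0,0]],[[-0.9,0.36,-0.9],[0,0,0]],[[-1,0.38,-1],[0,0,0]]]'
python3 -m inch '[[[-0.1,0,-0.1],[0,0,0]],[[-0.2,0,-0.2],[0,0,0]],[[-0.3,0,-0.3],[0,0,0]],[[-0.4,0,-0.4],[0,0,0]],[[-0.5,0,-0.5],[0,0,0]],[[-0.6,0,-0.6],[0,0,0]],[[-0.7,0,-0.7],[0,0,0]],[[-0.8,0,-0.8],[0,0,0]],[[-0.9,0,-0.9],[0,0,0]],[[-1,0,-1],[0,0,0]]]'
python3 -m inch '[[[-0.1,0,-0.1],[0,-0.05,0]],[[-0.2,0,-0.2],[0,-0.1,0]],[[-0.3,0,-0.3],[0,-0.2,0]],[[-0.4,0,-0.4],[0,-0.3,0]],[[-0.5,0,-0.5],[0,-0.4,0]],[[-0.6,0,-0.6],[0,-0.5,0]],[[-0.7,0,-0.7],[0,-0.6,0]],[[-0.8,0,-0.8],[0,-0.75,0]],[[-0.9,0,-0.9],[0,-0.9,0]],[[-1,0,-1],[0,-1,0]]]'
python3 - <<'E'
from h import *
print(rows([.579,-.218,.195],Q(-40)))
E
```

```text
clock: 52.65
position: [0.5179, 0.2391, 0.1488]
ee_rot: [0.653, 0.653, 0.271, -0.27]
ft_force: [0.7, 0.0, -1.5]
grip_width: 0.688
grasp_force: 53.9
clock: 53.65
position: [0.5486, 0.1708, 0.1937]
ee_rot: [0.653, 0.653, 0.271, -0.27]
ft_force: [-0.8, 0.4, -1.6]
grip_width: 0.696
grasp_force: 53.9
clock: 54.65
position: [0.5789, 0.0572, 0.1933]
ee_rot: [0.653, 0.653, 0.271, -0.27]
ft_force: [0.0, -0.4, -2.1]
grip_width: 0.693
grasp_force: 53.9
clock: 55.65
position: [0.5786, -0.0559, 0.1933]
ee_rot: [0.653, 0.653, 0.271, -0.27]
ft_force: [0.1, 0.2, -1.7]
grip_width: 0.689
grasp_force: 53.9
clock: 56.65
position: [0.5795, -0.1666, 0.1955]
ee_rot: [0.706, 0.708, -0.001, 0.003]
ft_force: [-0.4, 1.3, -2.3]
grip_width: 0.696
grasp_force: 54.3
(array([-0.64, -0.01,  0.01]), array([ 0.01, -0.88,  0.  ]))
```

```bash
python3 -m inch '[[[-0.08,0,0],[0,-0.1,0]],[[-0.16,0,0],[0,-0.2,0]],[[-0.24,0,0],[0,-0.3,0]],[[-0.32,0,0],[0,-0.4,0]],[[-0.4,0,0],[0,-0.5,0]],[[-0.48,0,0],[0,-0.6,0]],[[-0.56,0,0],[0,-0.7,0]],[[-0.62,0,0],[0,-0.8,0]],[[-0.64,0,0],[0,-0.86,0]],[[-0.64,0,0],[0,-0.9,0]]]'
python3 -m inch '[[[0.01,0,0.01],[0,-0.03,0]],[[0.02,0,0.02],[0,-0.06,0]],[[0.03,0,0.03],[0,-0.09,0]],[[0.04,0,0.04],[0,-0.12,0]],[[0.05,0,0.05],[0,-0.16,0]],[[0.06,0,0.06],[0,-0.2,0]],[[0.06,0,0.08],[0,-0.24,0]],[[0.06,0,0.08],[0,-0.28,0]],[[0.06,0,0.08],[0,-0.32,0]],[[0.06,0,0.08],[0,-0.36,0]]]'
python3 -m inch '[[[0,0,0],[0,-0.04,0]],[[0,0,0],[0,-0.08,0]],[[0,0,0],[0,-0.1,0]],[[0,0,0],[0,-0.12,0]],[[0,0,0],[0,-0.12,0]],[[0,0,0],[0,-0.12,0]],[[0,0,0],[0,-0.12,0]],[[0,0,0],[0,-0.12,0]],[[0,0,0],[0,-0.12,0]],[[0,0,0],[0,-0.12,0]]]'
python3 - <<'E'
from h import *
im=manip.camera("wrist"); cv2.imwrite("pics/w8.png",im[:,:,::-1])
a=cv2.imread("pics/w6.png",0).astype(int); b=cv2.imread("pics/w8.png",0).astype(int)
d=abs(a-b)[200:345,230:405]; print(d.mean(),d.max(),(d>30).sum()); print(b[200:345,230:405].max(), a[200:345,230:405].max())
E
python3 -m inch '[[[-0.02,0,-0.02],[0,0.1,0]],[[-0.05,0,-0.04],[0,0.2,0]],[[-0.1,0,-0.06],[0,0.3,0]],[[-0.12,0,-0.07],[0,0.4,0]],[[-0.12,0,-0.08],[0,0.5,0]],[[-0.12,0,-0.1],[0,0.6,0]],[[-0.1,0,-0.15],[0,0.7,0]],[[-0.08,0,-0.2],[0,0.8,0]],[[-0.05,0,-0.25],[0,0.9,0]],[[0,0,-0.3],[0,1,0]]]'
python3 -m inch '[[[0.09,0,-0.03],[0,0.1,0]],[[0.18,0,-0.06],[0,0.2,0]],[[0.27,0,-0.1],[0,0.3,0]],[[0.36,0,-0.14],[0,0.4,0]],[[0.45,0,-0.18],[0,0.5,0]],[[0.54,0,-0.22],[0,0.6,0]],[[0.63,0,-0.25],[0,0.7,0]],[[0.72,0,-0.28],[0,0.8,0]],[[0.82,0,-0.31],[0,0.9,0]],[[0.93,0,-0.33],[0,1,0]]]'
python3 -m inch '[[[0.1,0,0.05],[0,0.04,0]],[[0.2,0,0.1],[0,0.08,0]],[[0.3,0,0.15],[0,0.12,0]],[[0.4,0,0.2],[0,0.16,0]],[[0.5,0,0.25],[0,0.2,0]],[[0.6,0,0.3],[0,0.24,0]],[[0.7,0,0.35],[0,0.28,0]],[[0.8,0,0.4],[0,0.32,0]],[[0.9,0,0.47],[0,0.36,0]],[[0.99,0,0.53],[0,0.38,0]]]'
```

```text
clock: 57.65
position: [0.579, -0.218, 0.194]
ee_rot: [0.663, 0.663, -0.245, 0.246]
ft_force: [-0.6, 0.5, -2.5]
grip_width: 0.696
grasp_force: 54.3
clock: 58.65
position: [0.5786, -0.2197, 0.1854]
ee_rot: [0.622, 0.622, -0.337, 0.337]
ft_force: [-0.8, -0.3, -2.0]
grip_width: 0.696
grasp_force: 54.3
clock: 59.65
position: [0.5785, -0.2199, 0.1855]
ee_rot: [0.606, 0.606, -0.365, 0.365]
ft_force: [-0.2, -0.1, -1.4]
grip_width: 0.692
grasp_force: 54.4
4.801024630541872 132 531
225 201
clock: 60.7
position: [0.5786, -0.1986, 0.1972]
ee_rot: [0.7, 0.699, -0.104, 0.105]
ft_force: [-0.2, 1.1, -1.8]
grip_width: 0.695
grasp_force: 54.3
clock: 61.7
position: [0.5784, -0.1201, 0.2001]
ee_rot: [0.686, 0.686, 0.171, -0.171]
ft_force: [0.5, 0.0, -1.5]
grip_width: 0.697
grasp_force: 54.3
clock: 62.7
position: [0.5784, -0.0294, 0.1989]
ee_rot: [0.653, 0.653, 0.271, -0.271]
ft_force: [0.5, -0.4, -0.9]
grip_width: 0.693
grasp_force: 54.3
```

```bash
python3 - <<'E'
import cv2,numpy as np
a=cv2.imread("pics/w6.png",0).astype(int); b=cv2.imread("pics/w8.png",0).astype(int)
d=(abs(a-b)>25).astype(np.uint8); d[:200]=0; d[345:]=0; d[:,:230]=0; d[:,405:]=0
n,l,s,c=cv2.connectedComponentsWithStats(d)
for i in np.argsort(-s[1:,4])[:6]+1: print(s[i])
E
python3 -m inch '[[[0.1,0,0.1],[0,0,0]],[[0.2,0,0.2],[0,0,0]],[[0.3,0,0.3],[0,0,0]],[[0.4,0,0.4],[0,0,0]],[[0.5,0,0.5],[0,0,0]],[[0.6,-0.05,0.6],[0,0,0]],[[0.7,-0.1,0.7],[0,0,0]],[[0.8,-0.15,0.8],[0,0,0]],[[0.9,-0.2,0.9],[0,0,0]],[[1,-0.25,1],[0,0,0]]]'
python3 - <<'E'
from h import *
print(rows([.52,.2565,.16],Q(45)))
E
```

```text
[230 313  27  32 250]
[381 319  24  26 192]
[235 200  15  14  82]
[386 200  15  12  57]
[401 212   4   7  15]
[233 213   3   4   5]
clock: 63.7
position: [0.5582, 0.0841, 0.1995]
ee_rot: [0.654, 0.653, 0.271, -0.27]
ft_force: [-1.0, 0.1, -1.4]
grip_width: 0.696
grasp_force: 54.3
(array([ 1.18, -0.48,  1.87]), array([ 0.,  0., -0.]))
```

```bash
python3 -m inch '[[[0.1,-0.05,0.1],[0,0,0]],[[0.2,-0.1,0.2],[0,0,0]],[[0.3,-0.15,0.3],[0,0,0]],[[0.4,-0.2,0.4],[0,0,0]],[[0.5,-0.25,0.5],[0,0,0]],[[0.6,-0.3,0.6],[0,0,0]],[[0.7,-0.35,0.7],[0,0,0]],[[0.8,-0.4,0.8],[0,0,0]],[[0.9,-0.45,0.9],[0,0,0]],[[1,-0.5,1],[0,0,0]]]'
python3 -m inch '[[[-0.05,0,0.1],[0,0,0]],[[-0.1,0,0.2],[0,0,0]],[[-0.15,0,0.3],[0,0,0]],[[-0.2,0,0.4],[0,0,0]],[[-0.25,0,0.5],[0,0,0]],[[-0.3,0,0.6],[0,0,0]],[[-0.35,0,0.7],[0,0,0]],[[-0.4,0,0.8],[0,0,0]],[[-0.45,0,0.9],[0,0,0]],[[-0.5,0,1],[0,0,0]]]'
python3 -m inch '[[[-0.08,0,0.15],[0,0,0]],[[-0.16,0,0.3],[0,0,0]],[[-0.24,0,0.45],[0,0,0]],[[-0.32,0,0.6],[0,0,0]],[[-0.4,0,0.75],[0,0,0]],[[-0.46,0,0.85],[0,0,0]],[[-0.5,0,0.92],[0,0,0]],[[-0.52,0,0.97],[0,0,0]],[[-0.54,0,1],[0,0,0]],[[-0.54,0,1],[0,0,0]]]'
python3 -m inch '[[[0,0,0],[0,0,0]],[[0,0,0],[0,0,0]],[[0,0,0],[0,0,0]],[[0,0,0],[0,0,0]],[[0,0,0],[0,0,0]],[[0.1,0,-0.1],[0,0,0]],[[0.2,0,-0.2],[0,0,0]],[[0.3,0,-0.3],[0,0,0]],[[0.4,0,-0.4],[0,0,0]],[[0.5,0,-0.5],[0,0,0]]]' 1
python3 -m inch '[[[0.1,0,-0.1],[0,0,0]],[[0.2,0,-0.2],[0,0,0]],[[0.3,-0.1,-0.3],[0,0,0]],[[0.4,-0.2,-0.3],[0,0,0]],[[0.5,-0.3,-0.3],[0,0,0]],[[0.6,-0.4,-0.3],[0,0,0]],[[0.6,-0.5,-0.3],[0,0,0]],[[0.6,-0.6,-0.3],[0,0,0]],[[0.6,-0.7,-0.3],[0,0,0]],[[0.6,-0.7,-0.3],[0,0,0]]]'
python3 - <<'E'
from h import *
o=manip.get_obs(); im=manip.camera("wrist"); T=cam_world("wrist",o); np.save("T9.npy",T); cv2.imwrite("pics/w9.png",im[:,:,::-1]); print(o["position"],o["joint_pos"].round(2))
c=[.449,.341]; print(w2px("wrist",[*c,.075],T).round(1), w2px("wrist",[.519,.235,.075],T).round(1))
# rim fit: project rim circle for candidate centres, score on bright rim pixels
g=cv2.cvtColor(im,cv2.COLOR_RGB2GRAY).astype(float); g=g-cv2.GaussianBlur(g,(0,0),6)
a=np.linspace(0,2*np.pi,72)
def sc(x,y):
    s=0
    for t in a:
        u,v=w2px("wrist",[x+.0288*np.cos(t),y+.0288*np.sin(t),.075],T)
        u,v=int(round(u)),int(round(v)); s+=g[v,u] if 0<=u<640 and 0<=v<400 else 0
    return s/72
best=max((sc(x,y),x,y) for x in np.arange(c[0]-.04,c[0]+.041,.003) for y in np.arange(c[1]-.04,c[1]+.041,.003)); print("c3",best)
best=max((sc(x,y),x,y) for x in np.arange(.49,.55,.003) for y in np.arange(.2,.27,.003)); print("c2",best)
E
```

```text
clock: 64.7
position: [0.5183, 0.1974, 0.1995]
ee_rot: [0.653, 0.653, 0.271, -0.271]
ft_force: [0.5, -0.3, -1.2]
grip_width: 0.693
grasp_force: 54.3
clock: 65.7
position: [0.5188, 0.2249, 0.1139]
ee_rot: [0.653, 0.653, 0.271, -0.27]
ft_force: [-1.0, -0.0, -1.9]
grip_width: 0.695
grasp_force: 54.3
clock: 66.7
position: [0.5191, 0.2508, 0.0278]
ee_rot: [0.653, 0.653, 0.271, -0.27]
ft_force: [0.9, -1.0, -1.3]
grip_width: 0.693
grasp_force: 54.3
clock: 67.7
position: [0.5189, 0.2507, 0.0853]
ee_rot: [0.653, 0.653, 0.271, -0.27]
ft_force: [0.6, -0.5, -0.8]
grip_width: 1.0
grasp_force: 0.0
clock: 68.7
position: [0.4616, 0.2675, 0.1345]
ee_rot: [0.654, 0.653, 0.27, -0.271]
ft_force: [0.0, 0.2, -0.3]
grip_width: 1.002
grasp_force: 0.0
[0.46156383 0.26746353 0.13448218] [ 0.84  0.43 -1.11  2.04 -0.55  0.81  0.16]
[300.6 185.1] [422.5 349.9]Traceback (most recent call last):
  File "<stdin>", line 13, in <module>
  File "<stdin>", line 13, in <genexpr>
  File "<stdin>", line 10, in sc
  File "h.py", line 15, in w2px
    f,cx,cy,p=K(n); T=cam_world(n) if T is None else T
              ~^^^
  File "h.py", line 5, in K
    p=manip.camera_params(n); f=200/np.tan(np.radians(p["fov_y"]/2)); return f,p["cx"],p["cy"],p
ValueError: time passes only in moves, steps and waits
```

```bash
sed -i 's/^def K(n):/from functools import lru_cache\n@lru_cache\ndef K(n):/' h.py
cat > rim.py <<'E'
from h import *
def rim(im,T,x0,y0,r=.04):
    g=cv2.cvtColor(im,cv2.COLOR_RGB2GRAY).astype(float); g=g-cv2.GaussianBlur(g,(0,0),6)
    f,cx,cy,_=K("wrist"); Ti=np.linalg.inv(T); a=np.linspace(0,2*np.pi,72)
    def sc(x,y):
        P=np.c_[x+.0288*np.cos(a),y+.0288*np.sin(a),0*a+.075,0*a+1]@Ti.T
        u=(cx+f*P[:,0]/-P[:,2]).round().astype(int); v=(cy-f*P[:,1]/-P[:,2]).round().astype(int)
        k=(u>=0)&(u<640)&(v>=0)&(v<400); return g[v[k],u[k]].sum()/72
    return np.round(max((sc(x,y),x,y) for x in np.arange(x0-r,x0+r,.002) for y in np.arange(y0-r,y0+r,.002)),4)
E
python3 - <<'E'
from rim import *
im=cv2.imread("pics/w9.png")[:,:,::-1].copy(); T=np.load("T9.npy")
print("c3",rim(im,T,.449,.341)); print("c2",rim(im,T,.519,.235))
im=cv2.imread("pics/w7.png")[:,:,::-1].copy(); T=np.load("T7.npy")
print("c3",rim(im,T,.449,.341)); print("c2 was",rim(im,T,.518,.239))
E
```

```text
c3 [67.9685  0.447   0.343 ]
c2 [18.9937  0.519   0.237 ]
c3 [73.0789  0.447   0.345 ]
c2 was [73.8792  0.516   0.241 ]
```

```bash
python3 -m inch '[[[0.05,-0.02,0.1],[0,0,0]],[[0.1,-0.04,0.2],[0,0,0]],[[0.15,-0.06,0.3],[0,0,0]],[[0.2,-0.08,0.4],[0,0,0]],[[0.25,-0.1,0.5],[0,0,0]],[[0.3,-0.12,0.6],[0,0,0]],[[0.35,-0.14,0.7],[0,0,0]],[[0.4,-0.16,0.8],[0,0,0]],[[0.45,-0.17,0.9],[0,0,0]],[[0.5,-0.17,1],[0,0,0]]]'
python3 -m inch '[[[-0.1,0,0.12],[0,0,0]],[[-0.2,0,0.24],[0,0,0]],[[-0.3,0,0.36],[0,0,0]],[[-0.4,0,0.48],[0,0,0]],[[-0.48,0,0.58],[0,0,0]],[[-0.54,0,0.68],[0,0,0]],[[-0.6,0,0.75],[0,0,0]],[[-0.62,0,0.78],[0,0,0]],[[-0.62,0,0.78],[0,0,0]],[[-0.62,0,0.78],[0,0,0]]]'
python3 -m inch '[[[0,0,0],[0,0,0]],[[0,0,0],[0,0,0]],[[0,0,0],[0,0,0]],[[0,0,0],[0,0,0]],[[0,0,0],[0,0,0]],[[0,0,0],[0,0,0]],[[0.05,0,-0.05],[0,0,0]],[[0.1,0,-0.1],[0,0,0]],[[0.16,0,-0.16],[0,0,0]],[[0.22,0,-0.22],[0,0,0]]]' 0 50
python3 - <<'E'
from h import *
o=manip.get_obs(); im=manip.camera("wrist"); cv2.imwrite("pics/w10.png",im[:,:,::-1])
g=cv2.cvtColor(im,cv2.COLOR_RGB2GRAY)[230:360,245:395]
print(cv2.resize(g,(15,13),interpolation=cv2.INTER_AREA))
g=cv2.cvtColor(cv2.imread("pics/w5.png"),cv2.COLOR_BGR2GRAY)[230:360,245:395]
print(cv2.resize(g,(15,13),interpolation=cv2.INTER_AREA)); print(o["joint_pos"].round(2))
E
```

```text
clock: 69.75
position: [0.4491, 0.3533, 0.1064]
ee_rot: [0.653, 0.653, 0.271, -0.271]
ft_force: [-0.5, 0.1, 0.1]
grip_width: 0.999
grasp_force: 0.0
clock: 70.75
position: [0.4494, 0.3617, 0.0278]
ee_rot: [0.653, 0.653, 0.271, -0.27]
ft_force: [-0.4, -0.3, 0.4]
grip_width: 1.004
grasp_force: 0.0
clock: 71.75
position: [0.4492, 0.3616, 0.053]
ee_rot: [0.653, 0.653, 0.271, -0.27]
ft_force: [0.4, -0.3, -1.8]
grip_width: 0.687
grasp_force: 53.6
[[113 116 119 120 120 123 122 121 120 121 120 120 119 116 115]
 [114 115 119 121 121 123 122 122 121 122 120 120 117 116 114]
 [114 115 118 121 122 130 151 161 155 125 120 120 117 114 113]
 [112 116 118 128 139 141 132 132 134 150 129 120 116 113 111]
 [112 116 120 138 134 131 132 133 132 133 135 137 115 112 111]
 [112 115 128 144 186 187 176 187 171 138 132 141 125 111 109]
 [113 114 133 183 226 228 203 245 217 204 172 132 143 110 108]
 [117 116 191 193 215 217 184 224 209 233 218 150 143 110 110]
 [121 156 244 181 169 170 186 194 197 221 208 187 131 111 111]
 [127 147 245 235 161 154 219 213 151 176 169 235 165 112 144]
 [196 133 236 245 245 245 
[... 327 characters left out ...]
 151 198 199 119 116 118]
 [118 136 219 148 141 142 144 145 143 143 142 175 195 115 114]
 [113 215 152 140 141 143 144 146 143 142 140 138 201 158 119]
 [149 198 138 140 142 156 157 167 156 147 140 138 148 209 112]
 [183 167 137 140 161 157 180 187 161 168 151 138 134 216 122]
 [201 151 135 150 159 166 233 242 189 157 166 140 132 204 141]
 [201 156 135 160 215 227 205 220 219 193 157 144 130 205 146]
 [187 173 140 222 247 246 202 195 238 247 192 165 131 222 123]
 [151 215 152 247 247 247 247 247 247 247 237 150 156 213 120]
 [114 219 172 238 247 247 247 247 247 247 247 170 218 129  91]
 [103  99 117 117 144 178 211 231 204 172 140 108 122  77  74]]
[ 0.54  0.6  -1.02  2.07 -0.5   0.5   0.09]
```

Cup 3 does hold balls (bright blobs inside). Carry and pour.

```bash
python3 -m inch '[[[0.07,0,-0.1],[0,0,0]],[[0.14,0,-0.2],[0,0,0]],[[0.21,0,-0.3],[0,0,0]],[[0.28,0,-0.4],[0,0,0]],[[0.35,0,-0.5],[0,0,0]],[[0.42,0,-0.6],[0,0,0]],[[0.49,0,-0.7],[0,0,0]],[[0.56,0,-0.8],[0,0,0]],[[0.63,0,-0.9],[0,0,0]],[[0.7,0,-1],[0,0,0]]]'
python3 -m inch '[[[-0.02,0.04,-0.1],[0,0,0]],[[-0.04,0.08,-0.2],[0,0,0]],[[-0.06,0.12,-0.3],[0,0,0]],[[-0.08,0.16,-0.4],[0,0,0]],[[-0.1,0.2,-0.5],[0,0,0]],[[-0.12,0.24,-0.6],[0,0,0]],[[-0.14,0.28,-0.7],[0,0,0]],[[-0.16,0.32,-0.8],[0,0,0]],[[-0.18,0.36,-0.9],[0,0,0]],[[-0.2,0.4,-1],[0,0,0]]]'
python3 -m inch '[[[-0.1,0.04,-0.1],[0,0,0]],[[-0.2,0.08,-0.2],[0,0,0]],[[-0.3,0.12,-0.3],[0,0,0]],[[-0.4,0.16,-0.4],[0,0,0]],[[-0.5,0.2,-0.5],[0,0,0]],[[-0.6,0.24,-0.6],[0,0,0]],[[-0.7,0.28,-0.7],[0,0,0]],[[-0.8,0.32,-0.8],[0,0,0]],[[-0.9,0.36,-0.9],[0,0,0]],[[-1,0.41,-1],[0,0,0]]]'
python3 -m inch '[[[-0.1,0.04,-0.1],[0,0,0]],[[-0.2,0.08,-0.2],[0,0,0]],[[-0.3,0.12,-0.3],[0,0,0]],[[-0.4,0.16,-0.4],[0,0,0]],[[-0.5,0.2,-0.5],[0,0,0]],[[-0.6,0.24,-0.6],[0,0,0]],[[-0.7,0.28,-0.7],[0,0,0]],[[-0.8,0.32,-0.8],[0,0,0]],[[-0.9,0.36,-0.9],[0,0,0]],[[-1,0.41,-1],[0,0,0]]]'
python3 -m inch '[[[-0.1,0.04,-0.1],[0,0,0]],[[-0.2,0.08,-0.2],[0,0,0]],[[-0.3,0.12,-0.3],[0,0,0]],[[-0.4,0.16,-0.4],[0,0,0]],[[-0.5,0.2,-0.5],[0,0,0]],[[-0.6,0.24,-0.6],[0,0,0]],[[-0.7,0.28,-0.7],[0,0,0]],[[-0.8,0.32,-0.8],[0,0,0]],[[-0.9,0.36,-0.9],[0,0,0]],[[-1,0.41,-1],[0,0,0]]]'
python3 -m inch '[[[-0.1,0,-0.1],[0,-0.05,0]],[[-0.2,0,-0.2],[0,-0.1,0]],[[-0.3,0,-0.3],[0,-0.2,0]],[[-0.4,0,-0.4],[0,-0.3,0]],[[-0.5,0,-0.5],[0,-0.4,0]],[[-0.6,0,-0.6],[0,-0.5,0]],[[-0.7,0,-0.7],[0,-0.6,0]],[[-0.8,0,-0.8],[0,-0.75,0]],[[-0.9,0,-0.9],[0,-0.9,0]],[[-1,0,-1],[0,-1,0]]]'
python3 - <<'E'
from h import *
print(manip.get_obs()["joint_pos"].round(2),rows([.579,-.218,.195],Q(-40)))
E
```

```text
clock: 72.8
position: [0.4491, 0.3445, 0.1493]
ee_rot: [0.653, 0.653, 0.271, -0.27]
ft_force: [-0.1, -0.5, -1.6]
grip_width: 0.685
grasp_force: 53.7
clock: 73.8
position: [0.4814, 0.2762, 0.1942]
ee_rot: [0.653, 0.653, 0.271, -0.271]
ft_force: [0.7, -0.5, -1.5]
grip_width: 0.684
grasp_force: 53.8
clock: 74.8
position: [0.5141, 0.1626, 0.1938]
ee_rot: [0.653, 0.653, 0.271, -0.27]
ft_force: [-0.5, -0.6, -1.5]
grip_width: 0.682
grasp_force: 53.8
clock: 75.8
position: [0.5468, 0.0495, 0.1938]
ee_rot: [0.653, 0.653, 0.271, -0.271]
ft_force: [0.3, 0.3, -1.6]
grip_width: 0.684
grasp_force: 53.8
clock: 76.8
position: [0.5796, -0.0637, 0.1938]
ee_rot: [0.653, 0.653, 0.271, -0.271]
ft_force: [-0.7, 0.1, -1.4]
grip_width: 0.681
grasp_force: 53.8
clock: 77.8
position: [0.5801, -0.1745, 0.196]
ee_rot: [0.706, 0.708, -0.001, 0.003]
ft_force: [0.1, 0.4, -2.0]
grip_width: 0.689
grasp_force: 53.8
[ 0.76  0.39 -0.7   1.54  0.26  1.3   0.03] (array([-0.54, -0.02,  0.02]), array([ 0.01, -0.88,  0.  ]))
```

```bash
python3 -m inch '[[[-0.08,0,0],[0,-0.1,0]],[[-0.16,0,0],[0,-0.2,0]],[[-0.24,0,0],[0,-0.3,0]],[[-0.32,0,0],[0,-0.4,0]],[[-0.38,0,0],[0,-0.5,0]],[[-0.44,0,0],[0,-0.6,0]],[[-0.5,0,0],[0,-0.7,0]],[[-0.54,0,0],[0,-0.8,0]],[[-0.54,0,0],[0,-0.86,0]],[[-0.54,0,0],[0,-0.9,0]]]'
python3 -m inch '[[[0.01,0,0.01],[0,-0.03,0]],[[0.02,0,0.02],[0,-0.06,0]],[[0.03,0,0.03],[0,-0.09,0]],[[0.04,0,0.04],[0,-0.12,0]],[[0.05,0,0.05],[0,-0.16,0]],[[0.06,0,0.06],[0,-0.2,0]],[[0.06,0,0.08],[0,-0.24,0]],[[0.06,0,0.08],[0,-0.28,0]],[[0.06,0,0.08],[0,-0.32,0]],[[0.06,0,0.08],[0,-0.36,0]]]'
python3 -m inch '[[[0,0,0],[0,-0.04,0]],[[0,0,0],[0,-0.08,0]],[[0,0,0],[0,-0.1,0]],[[0,0,0],[0,-0.12,0]],[[0,0,0],[0,-0.12,0]],[[0,0,0],[0,-0.12,0]],[[0,0,0],[0,-0.12,0]],[[0,0,0],[0,-0.12,0]],[[0,0,0],[0,-0.12,0]],[[0,0,0],[0,-0.12,0]]]'
python3 - <<'E'
from h import *
im=manip.camera("wrist"); cv2.imwrite("pics/w11.png",im[:,:,::-1])
a=cv2.imread("pics/w6.png",0).astype(int); b=cv2.imread("pics/w11.png",0).astype(int)
d=(abs(a-b)>25).astype(np.uint8); d[:200]=0; d[345:]=0; d[:,:230]=0; d[:,405:]=0
n,l,s,c=cv2.connectedComponentsWithStats(d)
for i in np.argsort(-s[1:,4])[:6]+1: print(s[i])
E
```

```text
clock: 78.8
position: [0.5797, -0.2176, 0.1946]
ee_rot: [0.663, 0.664, -0.245, 0.246]
ft_force: [-0.1, -0.1, -2.1]
grip_width: 0.684
grasp_force: 53.9
clock: 79.8
position: [0.5794, -0.2195, 0.1859]
ee_rot: [0.622, 0.622, -0.337, 0.337]
ft_force: [0.6, -0.3, -3.4]
grip_width: 0.68
grasp_force: 53.9
clock: 80.8
position: [0.5793, -0.2196, 0.186]
ee_rot: [0.606, 0.606, -0.365, 0.365]
ft_force: [0.6, 0.1, -1.0]
grip_width: 0.686
grasp_force: 53.9
[237 200  17  17  78]
[383 200  13  11  48]
[236 333   9  12  24]
[230 216   6  10  18]
[399 215   5   5   8]
[398 337   3   4   6]
```

```bash
python3 -m inch '[[[-0.02,0,-0.02],[0,0.1,0]],[[-0.05,0,-0.04],[0,0.2,0]],[[-0.1,0,-0.06],[0,0.3,0]],[[-0.12,0,-0.07],[0,0.4,0]],[[-0.12,0,-0.08],[0,0.5,0]],[[-0.12,0,-0.1],[0,0.6,0]],[[-0.1,0,-0.15],[0,0.7,0]],[[-0.08,0,-0.2],[0,0.8,0]],[[-0.05,0,-0.25],[0,0.9,0]],[[0,0,-0.3],[0,1,0]]]'
python3 -m inch '[[[0.09,0,-0.03],[0,0.1,0]],[[0.18,0,-0.06],[0,0.2,0]],[[0.27,0,-0.1],[0,0.3,0]],[[0.36,0,-0.14],[0,0.4,0]],[[0.45,0,-0.18],[0,0.5,0]],[[0.54,0,-0.22],[0,0.6,0]],[[0.63,0,-0.25],[0,0.7,0]],[[0.72,0,-0.28],[0,0.8,0]],[[0.82,0,-0.31],[0,0.9,0]],[[0.93,0,-0.33],[0,1,0]]]'
python3 -m inch '[[[0.1,0,0.05],[0,0.04,0]],[[0.2,0,0.1],[0,0.08,0]],[[0.3,0,0.15],[0,0.12,0]],[[0.4,0,0.2],[0,0.16,0]],[[0.5,0,0.25],[0,0.2,0]],[[0.6,0,0.3],[0,0.24,0]],[[0.7,0,0.35],[0,0.28,0]],[[0.8,0,0.4],[0,0.32,0]],[[0.9,0,0.47],[0,0.36,0]],[[0.99,0,0.53],[0,0.38,0]]]'
python3 -m inch '[[[0.1,-0.05,0.1],[0,0,0]],[[0.2,-0.1,0.2],[0,0,0]],[[0.3,-0.16,0.3],[0,0,0]],[[0.4,-0.21,0.4],[0,0,0]],[[0.5,-0.26,0.5],[0,0,0]],[[0.6,-0.32,0.6],[0,0,0]],[[0.7,-0.37,0.7],[0,0,0]],[[0.8,-0.42,0.8],[0,0,0]],[[0.9,-0.48,0.9],[0,0,0]],[[1,-0.53,1],[0,0,0]]]'
python3 -m inch '[[[0.1,-0.05,0.1],[0,0,0]],[[0.2,-0.1,0.2],[0,0,0]],[[0.3,-0.16,0.3],[0,0,0]],[[0.4,-0.21,0.4],[0,0,0]],[[0.5,-0.26,0.5],[0,0,0]],[[0.6,-0.32,0.6],[0,0,0]],[[0.7,-0.37,0.7],[0,0,0]],[[0.8,-0.42,0.8],[0,0,0]],[[0.9,-0.48,0.9],[0,0,0]],[[1,-0.53,1],[0,0,0]]]'
python3 -m inch '[[[0.1,-0.05,0.1],[0,0,0]],[[0.2,-0.1,0.2],[0,0,0]],[[0.3,-0.16,0.3],[0,0,0]],[[0.4,-0.21,0.4],[0,0,0]],[[0.5,-0.26,0.5],[0,0,0]],[[0.6,-0.32,0.6],[0,0,0]],[[0.7,-0.37,0.7],[0,0,0]],[[0.8,-0.42,0.8],[0,0,0]],[[0.9,-0.48,0.9],[0,0,0]],[[1,-0.53,1],[0,0,0]]]'
python3 - <<'E'
from h import *
print(rows([.449,.345,.0285],Q(45)))
E
```

```text
clock: 81.85
position: [0.5793, -0.1983, 0.1977]
ee_rot: [0.7, 0.699, -0.104, 0.105]
ft_force: [0.7, 0.0, -1.4]
grip_width: 0.69
grasp_force: 53.9
clock: 82.85
position: [0.5792, -0.1198, 0.2006]
ee_rot: [0.686, 0.686, 0.171, -0.171]
ft_force: [-0.0, -0.4, -1.6]
grip_width: 0.686
grasp_force: 53.9
clock: 83.85
position: [0.5792, -0.0292, 0.1995]
ee_rot: [0.653, 0.653, 0.271, -0.271]
ft_force: [0.3, 0.1, -1.7]
grip_width: 0.687
grasp_force: 53.9
clock: 84.85
position: [0.5366, 0.0845, 0.2]
ee_rot: [0.653, 0.653, 0.271, -0.271]
ft_force: [-0.1, 1.2, -1.5]
grip_width: 0.687
grasp_force: 53.9
clock: 85.85
position: [0.4943, 0.1977, 0.2]
ee_rot: [0.653, 0.653, 0.271, -0.271]
ft_force: [-0.3, 0.1, -1.1]
grip_width: 0.686
grasp_force: 53.9
clock: 86.85
position: [0.4519, 0.3108, 0.2]
ee_rot: [0.653, 0.653, 0.271, -0.271]
ft_force: [-0.9, -0.3, -1.6]
grip_width: 0.686
grasp_force: 53.9
(array([-1.21, -0.04,  1.82]), array([ 0.,  0., -0.]))
```

```bash
python3 -m inch '[[[-0.06,0,0.1],[0,0,0]],[[-0.12,0,0.2],[0,0,0]],[[-0.18,0,0.3],[0,0,0]],[[-0.24,0,0.4],[0,0,0]],[[-0.3,0,0.5],[0,0,0]],[[-0.36,0,0.6],[0,0,0]],[[-0.42,0,0.7],[0,0,0]],[[-0.48,0,0.8],[0,0,0]],[[-0.54,0,0.86],[0,0,0]],[[-0.6,0,0.91],[0,0,0]]]'
python3 -m inch '[[[-0.1,0,0.15],[0,0,0]],[[-0.2,0,0.3],[0,0,0]],[[-0.3,0,0.45],[0,0,0]],[[-0.4,0,0.58],[0,0,0]],[[-0.46,0,0.7],[0,0,0]],[[-0.52,0,0.8],[0,0,0]],[[-0.57,0,0.86],[0,0,0]],[[-0.6,0,0.9],[0,0,0]],[[-0.61,0,0.91],[0,0,0]],[[-0.61,0,0.91],[0,0,0]]]'
python3 -m inch '[[[0,0,0],[0,0,0]],[[0,0,0],[0,0,0]],[[0,0,0],[0,0,0]],[[0,0,0],[0,0,0]],[[0,0,0],[0,0,0]],[[0.1,0,-0.1],[0,0,0]],[[0.2,0,-0.2],[0,0,0]],[[0.3,0,-0.3],[0,0,0]],[[0.4,0,-0.4],[0,0,0]],[[0.5,0,-0.5],[0,0,0]]]' 1
python3 -m inch '[[[0.1,0,-0.1],[0,0,0]],[[0.2,0,-0.2],[0,0,0]],[[0.3,0,-0.3],[0,0,0]],[[0.4,0,-0.4],[0,0,0]],[[0.5,0,-0.5],[0,0,0]],[[0.6,0,-0.6],[0,0,0]],[[0.7,0,-0.7],[0,0,0]],[[0.8,0,-0.8],[0,0,0]],[[0.9,0,-0.9],[0,0,0]],[[1,0,-1],[0,0,0]]]'
python3 - <<'E'
from rim import *
o=manip.get_obs(); im=manip.camera("wrist"); T=cam_world("wrist",o); print(o["position"],"c3",rim(im,T,.449,.327),"c2",rim(im,T,.519,.237))
cv2.imwrite("pics/w12.png",im[:,:,::-1])
E
```

```text
clock: 87.85
position: [0.4523, 0.3275, 0.114]
ee_rot: [0.653, 0.653, 0.271, -0.271]
ft_force: [0.5, 1.1, -1.6]
grip_width: 0.689
grasp_force: 53.9
clock: 88.85
position: [0.4525, 0.3444, 0.0287]
ee_rot: [0.653, 0.653, 0.271, -0.27]
ft_force: [-0.6, -0.0, -1.2]
grip_width: 0.69
grasp_force: 53.9
clock: 89.85
position: [0.4525, 0.3444, 0.0864]
ee_rot: [0.653, 0.653, 0.271, -0.27]
ft_force: [0.1, -0.3, 0.9]
grip_width: 0.999
grasp_force: 0.0
clock: 90.85
position: [0.4523, 0.3444, 0.1992]
ee_rot: [0.653, 0.653, 0.271, -0.27]
ft_force: [-0.4, -0.9, -0.0]
grip_width: 0.998
grasp_force: 0.0
[0.45232338 0.34439071 0.19922241] c3 [49.2386  0.453   0.327 ] c2 [0.2858 0.511  0.271 ]
```

```bash
python3 -m inch '[[[-0.1,0,-0.1],[0,-0.1,0]],[[-0.2,0,-0.2],[0,-0.2,0]],[[-0.3,0,-0.3],[0,-0.3,0]],[[-0.4,0,-0.4],[0,-0.4,0]],[[-0.5,0,-0.5],[0,-0.5,0]],[[-0.6,0,-0.6],[0,-0.6,0]],[[-0.7,0,-0.7],[0,-0.7,0]],[[-0.8,0,-0.8],[0,-0.8,0]],[[-0.9,0,-0.9],[0,-0.9,0]],[[-1,0,-1],[0,-1,0]]]'
python3 -m inch '[[[-0.1,0,0],[0,0,0.1]],[[-0.2,0,0],[0,0,0.2]],[[-0.3,0,0],[0,0,0.3]],[[-0.4,0,0],[0,0,0.4]],[[-0.5,0,0],[0,0,0.5]],[[-0.6,0,0],[0,0,0.6]],[[-0.7,0,0],[0,0,0.7]],[[-0.8,0,0],[0,0,0.8]],[[-0.9,0,0],[0,0,0.9]],[[-1,0,0],[0,0,0.98]]]' 0
python3 -m inch '[[[-0.09,0.09,-0.03],[0,0,0.1]],[[-0.18,0.18,-0.06],[0,0,0.2]],[[-0.27,0.27,-0.1],[0,0,0.3]],[[-0.36,0.36,-0.15],[0,0,0.4]],[[-0.45,0.45,-0.2],[0,0,0.5]],[[-0.54,0.54,-0.24],[0,0,0.6]],[[-0.63,0.63,-0.27],[0,0,0.7]],[[-0.72,0.72,-0.3],[0,0,0.8]],[[-0.81,0.81,-0.33],[0,0,0.9]],[[-0.9,0.9,-0.35],[0,0,0.98]]]'
python3 -m inch '[[[0.03,0.1,-0.04],[0,0,0]],[[0.06,0.2,-0.08],[0,0,0]],[[0.09,0.3,-0.12],[0,0,0]],[[0.12,0.4,-0.16],[0,0,0]],[[0.15,0.5,-0.2],[0,0,0]],[[0.18,0.6,-0.24],[0,0,0]],[[0.21,0.7,-0.28],[0,0,0]],[[0.24,0.8,-0.32],[0,0,0]],[[0.27,0.9,-0.36],[0,0,0]],[[0.3,1,-0.4],[0,0,0]]]'
python3 -m inch '[[[0.03,0.1,0],[0,0,0]],[[0.06,0.2,0],[0,0,0]],[[0.09,0.3,0],[0,0,0]],[[0.12,0.4,0],[0,0,0]],[[0.15,0.5,0],[0,0,0]],[[0.18,0.6,0],[0,0,0]],[[0.21,0.7,0],[0,0,0]],[[0.24,0.8,0],[0,0,0]],[[0.27,0.9,0],[0,0,0]],[[0.3,1,0],[0,0,0]]]'
python3 - <<'E'
from h import *
o=manip.get_obs(); im=manip.camera("wrist"); T=cam_world("wrist",o); np.save("T13.npy",T); cv2.imwrite("pics/w13.png",im[:,:,::-1])
t=manip.camera("top"); s=manip.camera("scene")
a=cv2.resize(im,(640,400)); b=cv2.resize(t[150:270,170:410],(400,200)); c=cv2.resize(s[200:330,200:400],(308,200))
out=np.zeros((600,710,3),np.uint8); out[:400,:640]=a; out[400:,:400]=b; out[400:,402:]=c
cv2.imwrite("pics/c13.png",out[:,:,::-1]); print(o["position"],o["clock"])
E
```

```text
clock: 91.9
position: [0.4525, 0.2307, 0.1987]
ee_rot: [0.707, 0.707, -0.001, 0.001]
ft_force: [-0.7, 0.5, -0.6]
grip_width: 1.0
grasp_force: 0.0
clock: 92.9
position: [0.4521, 0.1509, 0.1984]
ee_rot: [0.922, 0.388, -0.0, 0.0]
ft_force: [0.6, 0.5, 0.4]
grip_width: 0.003
grasp_force: 0.0
clock: 93.9
position: [0.4537, 0.0491, 0.2265]
ee_rot: [1.0, 0.014, -0.0, 0.0]
ft_force: [0.1, 0.4, 0.2]
grip_width: -0.0
grasp_force: 0.0
clock: 94.9
position: [0.4805, -0.0305, 0.2586]
ee_rot: [1.0, 0.015, 0.0, 0.0]
ft_force: [0.5, -0.1, 0.8]
grip_width: 0.001
grasp_force: 0.0
clock: 95.9
position: [0.507, -0.1097, 0.2583]
ee_rot: [1.0, 0.015, 0.0, 0.0]
ft_force: [0.2, 0.3, 0.3]
grip_width: -0.0
grasp_force: 0.0
[ 0.50695409 -0.10968977  0.25831096] 95.9
```

View pics/c13.png

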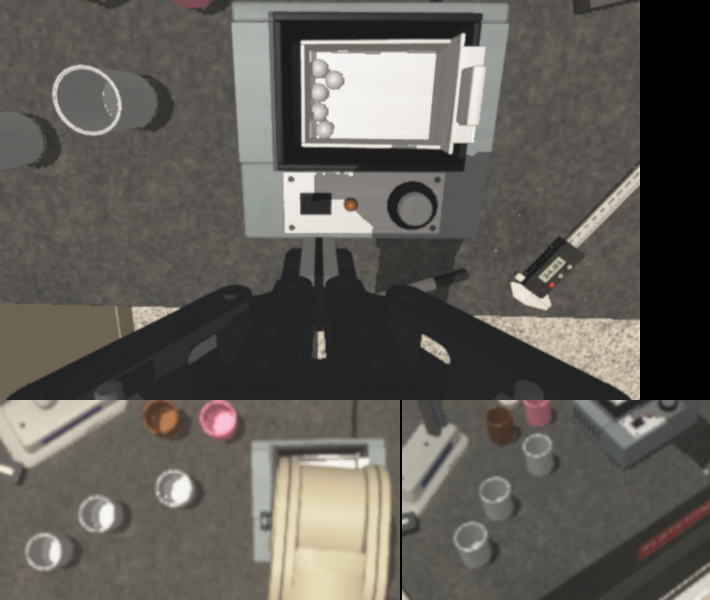

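Five balls lie in the hanging basket at its +y end, all three cups are upright, and the button is at (414,207). Now I'll compute the press.

Run:
```python
from h import *
T=np.load("T13.npy")
for z in (.095,.105): print(px2w("wrist",414,207,z,T).round(4))
print(rows([.480,-.199,.12],R.from_quat([np.cos(.0157),np.sin(.0157),0,0])))
```

```text
[ 0.4796 -0.198   0.095 ]
[ 0.4828 -0.195   0.105 ]
(array([-0.37,  1.11,  1.73]), array([-0.,  0., -0.]))
```

```bash
python3 -m inch '[[[-0.04,0.1,0.05],[0,0,0]],[[-0.08,0.2,0.1],[0,0,0]],[[-0.12,0.3,0.15],[0,0,0]],[[-0.16,0.4,0.2],[0,0,0]],[[-0.2,0.5,0.25],[0,0,0]],[[-0.24,0.6,0.3],[0,0,0]],[[-0.28,0.7,0.4],[0,0,0]],[[-0.32,0.8,0.5],[0,0,0]],[[-0.36,0.9,0.6],[0,0,0]],[[-0.37,1,0.7],[0,0,0]]]'
python3 -m inch '[[[0,0.05,0.1],[0,0,0]],[[0,0.09,0.2],[0,0,0]],[[0,0.09,0.3],[0,0,0]],[[0,0.09,0.4],[0,0,0]],[[0,0.09,0.5],[0,0,0]],[[0,0.09,0.6],[0,0,0]],[[0,0.09,0.7],[0,0,0]],[[0,0.09,0.8],[0,0,0]],[[0,0.09,0.9],[0,0,0]],[[0,0.09,0.96],[0,0,0]]]'
python3 -m inch '[[[0,0,0.02],[0,0,0]],[[0,0,0.04],[0,0,0]],[[0,0,0.06],[0,0,0]],[[0,0,0.08],[0,0,0]],[[0,0,0.1],[0,0,0]],[[0,0,0.12],[0,0,0]],[[0,0,0.12],[0,0,0]],[[0,0,0.12],[0,0,0]],[[0,0,0.12],[0,0,0]],[[0,0,0.12],[0,0,0]]]'
```

```text
clock: 97.05
position: [0.4792, -0.1906, 0.2015]
ee_rot: [1.0, 0.015, -0.0, 0.0]
ft_force: [1.2, -0.6, 0.8]
grip_width: 0.001
grasp_force: 0.0
clock: 98.05
position: [0.4796, -0.197, 0.1247]
ee_rot: [1.0, 0.015, -0.0, -0.0]
ft_force: [-0.1, -0.4, 0.3]
grip_width: 0.001
grasp_force: 0.0
clock: 99.05
position: [0.4799, -0.1971, 0.116]
ee_rot: [1.0, 0.015, 0.0, 0.0]
ft_force: [-0.3, 0.6, 0.4]
grip_width: -0.002
grasp_force: 0.0
```

```bash
python3 -m inch '[[[0,0,0.02],[0,0,0]],[[0,0,0.04],[0,0,0]],[[0,0,0.06],[0,0,0]],[[0,0,0.08],[0,0,0]],[[0,0,0.1],[0,0,0]],[[0,0,0.12],[0,0,0]],[[0,0,0.12],[0,0,0]],[[0,0,0.12],[0,0,0]],[[0,0,0.12],[0,0,0]],[[0,0,0.12],[0,0,0]]]'
python3 -m inch '[[[0,0,0.01],[0,0,0]],[[0,0,0.02],[0,0,0]],[[0,0,0.03],[0,0,0]],[[0,0,0.04],[0,0,0]],[[0,0,0.05],[0,0,0]],[[0,0,0.05],[0,0,0]],[[0,0,0.05],[0,0,0]],[[0,0,0.05],[0,0,0]],[[0,0,0.05],[0,0,0]],[[0,0,0.05],[0,0,0]]]'
```

```text
clock: 100.05
position: [0.4798, -0.1971, 0.1064]
ee_rot: [1.0, 0.015, 0.0, 0.0]
ft_force: [-1.0, 0.1, 2.5]
grip_width: -0.0
grasp_force: 0.9
clock: 101.05
position: [0.4799, -0.1971, 0.1024]
ee_rot: [1.0, 0.015, 0.0, 0.0]
ft_force: [-1.6, 1.6, 5.0]
grip_width: 0.001
grasp_force: 2.0
```

```bash
python3 -m inch '[[[0,0,0.01],[0,0,0]],[[0,0,0.02],[0,0,0]],[[0,0,0.03],[0,0,0]],[[0,0,0.03],[0,0,0]],[[0,0,0.03],[0,0,0]],[[0,0,0.03],[0,0,0]],[[0,0,0.03],[0,0,0]],[[0,0,0.03],[0,0,0]],[[0,0,0.03],[0,0,0]],[[0,0,0.03],[0,0,0]]]'
python3 -m inch '[[[0,0,0.01],[0,0,0]],[[0,0,0.02],[0,0,0]],[[0,0,0.02],[0,0,0]],[[0,0,0.02],[0,0,0]],[[0,0,0.02],[0,0,0]],[[0,0,0.02],[0,0,0]],[[0,0,0.02],[0,0,0]],[[0,0,0.02],[0,0,0]],[[0,0,0.02],[0,0,0]],[[0,0,0.02],[0,0,0]]]'
```

```text
clock: 102.05
position: [0.48, -0.1972, 0.1009]
ee_rot: [1.0, 0.015, 0.0, 0.0]
ft_force: [-6.8, 2.2, 16.6]
grip_width: -0.0
grasp_force: 8.0
clock: 103.05
position: [0.4801, -0.1972, 0.1007]
ee_rot: [1.0, 0.015, 0.0, 0.001]
ft_force: [-12.5, 4.8, 30.9]
grip_width: 0.002
grasp_force: 15.5
```

Button bottomed out (position stalls, force rises). Back off and measure the tab of the hanging basket.

```bash
python3 -m inch '[[[0,0,-0.1],[0,0,0]],[[0,0,-0.2],[0,0,0]],[[0,0,-0.3],[0,0,0]],[[0,0,-0.4],[0,0,0]],[[0,0,-0.5],[0,0,0]],[[0,0,-0.6],[0,0,0]],[[0,0,-0.7],[0,0,0]],[[0,0,-0.8],[0,0,0]],[[0,0,-0.9],[0,0,0]],[[0,0,-1],[0,0,0]]]'
python3 - <<'E'
from h import *
T=np.load("T13.npy"); 
for v in (65,95,125): print(px2w("wrist",477,v,.155,T).round(4))
im=cv2.imread("pics/w13.png",0)
print(im[95,440:500:2]); print(im[110,440:500:2]); print(im[40:170:4,478])
# hypotheses: project tab top-face corners
def pose(t,y0,z0,yaw=.031):
    Rb=R.from_euler("z",yaw)*R.from_euler("x",-t)
    o=np.array([.5775,-.149,0])+R.from_euler("z",yaw).apply([0,y0,z0]); return Rb,o
for t,y0,z0 in [(.0,-.005,.05),(.08,-.006,.05),(.1,-.008,.05)]:
    Rb,o=pose(t,y0,z0); print(t,o.round(4),"tab",(Rb.apply([0,-.0655,.092])+o).round(4))
    for P in [(.02,-.061,.106),(.02,-.07,.106),(-.02,-.061,.106),(-.02,-.07,.106),(.035,-.077,.079),(-.035,-.077,.079),(.044,.062,.05),(-.044,.062,.05),(0,-.062,.05)]:
        print("  ",P,w2px("wrist",Rb.apply(P)+o,T).round(0))
E
```

```text
clock: 104.05
position: [0.4799, -0.1971, 0.179]
ee_rot: [1.0, 0.015, 0.0, 0.0]
ft_force: [-0.0, -0.2, -0.5]
grip_width: -0.0
grasp_force: 0.0
[ 0.5989 -0.2116  0.155 ]
[ 0.5797 -0.2146  0.155 ]
[ 0.5597 -0.2177  0.155 ]
[114 117 118 117 120 120 117 128 222 206 118 116 117 120 120 183 234 240
 237 231 222 195 152 152 152 151 152 151 152 140]
[115 117 118 119 119 116 114 212 221 118 114 117 119 118 174 230 238 235
 230 220 193 151 152 150 151 150 152 153 137  93]
[ 52  64 234 235 234 234 222 242 242 241 239 237 235 233 231 228 225 222
 219 213 203 173 151 147 148 150 151 149 102  87  88  85  88]
0.0 [ 0.5777 -0.154   0.05  ] tab [ 0.5797 -0.2195  0.142 ]
   (0.02, -0.061, 0.106) [482.  64.]
   (0.02, -0.07, 0.106) [495.  64.]
   (-0.02, -0.061, 0.106) [475. 125.]
   (-0.02, -0.07, 0.106) [487. 125.]
   (0.035, -0.077, 0.079) [490.  45.]
   (-0.035, -0.077, 0.079) [478. 142.]
   (0.044, 0.062, 0.05) [300.  38.]
   (-0.044, 0.062, 0.05) [302. 148.]
   (0, -0.062, 0.05) [450.  95.]
0.08 [ 0.5777 -0.155   0.05  ] tab [ 0.5795 -0.2129  0.1469]
   (0.02, -0.061, 0.106) [473.  63.]
   (0.02, -0.07, 0.106) [488.  63.]
   (-0.02, -0.061, 0.106) [466. 126.]
   (-0.02, -0.07, 0.106) [480. 126.]
   (0.035, -0.077, 0.079) [486.  44.]
   (-0.035, -0.077, 0.079) [474. 143.]
   (0.044, 0.062, 0.05) [297.  39.]
   (-0.044, 0.062, 0.05) [299. 147.]
   (0, -0.062, 0.05) [448.  95.]
0.1 [ 0.5777 -0.157   0.05  ] tab [ 0.5795 -0.213   0.1481]
   (0.02, -0.061, 0.106) [474.  63.]
   (0.02, -0.07, 0.106) [488.  63.]
   (-0.02, -0.061, 0.106) [466. 126.]
   (-0.02, -0.07, 0.106) [480. 126.]
   (0.035, -0.077, 0.079) [487.  44.]
   (-0.035, -0.077, 0.079) [475. 143.]
   (0.044, 0.062, 0.05) [299.  39.]
   (-0.044, 0.062, 0.05) [300. 147.]
   (0, -0.062, 0.05) [450.  95.]
```

Run:
```python
from h import *
q=R.from_euler("z",.031)*R.from_euler("x",-.09)*R.from_quat([1,0,0,0])
print(rows([.5795,-.2136,.21],q), q.as_quat().round(3)); print(q.as_matrix()[:,2])
```

```text
(array([ 1.24,  0.24, -0.39]), array([-0.11, -0.  , -0.  ])) [0.999 0.015 0.001 0.045]
[ 0.00278579 -0.08983537 -0.99595273]
```

```bash
python3 -m inch '[[[0,0,-0.1],[0,0,0]],[[0.05,0,-0.2],[0,0,0]],[[0.1,0.02,-0.3],[0,0,0]],[[0.2,0.04,-0.4],[0,0,0]],[[0.3,0.06,-0.5],[0,0,0]],[[0.4,0.08,-0.5],[0,0,0]],[[0.5,0.1,-0.5],[0,0,0]],[[0.6,0.12,-0.5],[0,0,0]],[[0.7,0.14,-0.5],[0,0,0]],[[0.8,0.16,-0.5],[0,0,0]]]' 1
python3 -m inch '[[[0.1,0.02,0],[-0.03,0,0]],[[0.2,0.04,0],[-0.06,0,0]],[[0.3,0.06,0],[-0.09,0,0]],[[0.4,0.08,0],[-0.11,0,0]],[[0.44,0.08,0.02],[-0.11,0,0]],[[0.44,0.08,0.05],[-0.11,0,0]],[[0.44,0.08,0.08],[-0.11,0,0]],[[0.44,0.08,0.11],[-0.11,0,0]],[[0.44,0.08,0.11],[-0.11,0,0]],[[0.44,0.08,0.11],[-0.11,0,0]]]'
python3 - <<'E'
from h import *
o=manip.get_obs(); q=R.from_euler("z",.031)*R.from_euler("x",-.09)*R.from_quat([1,0,0,0])
im=manip.camera("wrist"); T=cam_world("wrist",o); cv2.imwrite("pics/w14.png",im[:,:,::-1])
print(o["position"],rows([.5795,-.2136,.141],q))
Rb=R.from_euler("z",.031)*R.from_euler("x",-.09); ob=np.array([.5777,-.156,.05])
for P in [(.02,-.061,.106),(.02,-.07,.106),(-.02,-.061,.106),(-.02,-.07,.106)]: print(w2px("wrist",Rb.apply(P)+ob,T).round(0))
g=cv2.imread("pics/w14.png",0)
for v in range(160,280,15): print(v,g[v,285:365:4])
E
```

```text
clock: 105.05
position: [0.5448, -0.208, 0.218]
ee_rot: [1.0, 0.015, -0.0, -0.0]
ft_force: [-0.4, 0.1, -0.3]
grip_width: 1.001
grasp_force: 0.0
clock: 106.05
position: [0.5794, -0.2134, 0.2096]
ee_rot: [0.999, 0.015, 0.001, 0.043]
ft_force: [0.3, -0.1, 0.5]
grip_width: 1.004
grasp_force: 0.0
[ 0.57943037 -0.21343185  0.20958587] (array([-0.  , -0.07,  0.86]), array([-0., -0., -0.]))
[302. 186.]
[317. 186.]
[303. 250.]
[318. 250.]
160 [244 244 244 244 244 244 245 244 244 244 244 244  96  98  96  95  96  96
  97  97]
175 [231 144 176 242 242 242 176 166 163 140 142 137  96  95  96  96  96  94
  95  95]
190 [139 140 139 139 139 155 241 183 137  83 139 135  94  94  93  94  95  94
  94  94]
205 [195 195 236 240 239 135 139 143 136 137 139 130  94  95  94  94  94  94
  94  94]
220 [236 236 236 235 236 141 139 142 136 137 138 125  94  94  94  93  92  94
  94  93]
235 [123 126 125 125 125 129 139 142 136  89 137 123  94  93  94  94  93  95
  94  93]
250 [ 29  32  31  31  31 203 182 149  95  98  99  92  94  94  94  94  94  95
  92  93]
265 [31 31 30 32 31 33 30 30 31 32 66 90 92 92 94 93 93 94 93 92]
```

```bash
python3 -m inch '[[[0,-0.02,0.1],[0,0,0]],[[0,-0.04,0.2],[0,0,0]],[[0,-0.07,0.3],[0,0,0]],[[0,-0.07,0.4],[0,0,0]],[[0,-0.07,0.5],[0,0,0]],[[0,-0.07,0.6],[0,0,0]],[[0,-0.07,0.7],[0,0,0]],[[0,-0.07,0.78],[0,0,0]],[[0,-0.07,0.84],[0,0,0]],[[0,-0.07,0.86],[0,0,0]]]'
python3 -m inch '[[[0,0,0],[0,0,0]],[[0,0,0],[0,0,0]],[[0,0,0],[0,0,0]],[[0,0,0],[0,0,0]],[[0,0,0],[0,0,0]],[[0,0,0],[0,0,0]],[[0,0,0],[0,0,0]],[[0,0,0],[0,0,0]],[[0,0,0],[0,0,0]],[[0,0,0],[0,0,0]]]' 0 100
```

```text
clock: 107.1
position: [0.5794, -0.2136, 0.1399]
ee_rot: [0.999, 0.015, 0.0, 0.043]
ft_force: [0.6, 0.3, -0.6]
grip_width: 1.0
grasp_force: 0.0
clock: 108.1
position: [0.5797, -0.2158, 0.1413]
ee_rot: [0.999, 0.014, 0.001, 0.045]
ft_force: [-0.2, -5.4, 1.8]
grip_width: 0.072
grasp_force: 98.2
```

```bash
python3 -m inch '[[[0,0,-0.03],[0,0,0]],[[0,0.01,-0.08],[0,0,0]],[[0,0.01,-0.14],[0,0,0]],[[0,0.02,-0.2],[0,0,0]],[[0,0.03,-0.28],[0,0,0]],[[0,0.03,-0.36],[0,0,0]],[[0,0.04,-0.44],[0,0,0]],[[0,0.05,-0.52],[0,0,0]],[[0,0.05,-0.6],[0,0,0]],[[0,0.06,-0.68],[0,0,0]]]'
python3 -m inch '[[[0,0.01,-0.08],[0.01,0,0]],[[0,0.01,-0.16],[0.02,0,0]],[[0,0.02,-0.24],[0.04,0,0]],[[0,0.03,-0.32],[0.05,0,0]],[[0,0.03,-0.4],[0.06,0,0]],[[0,0.04,-0.48],[0.07,0,0]],[[0,0.05,-0.56],[0.08,0,0]],[[0,0.05,-0.64],[0.1,0,0]],[[0,0.06,-0.7],[0.11,0,0]],[[0,0.06,-0.75],[0.11,0,0]]]'
python3 - <<'E'
from h import *
o=manip.get_obs(); im=manip.camera("wrist"); T=cam_world("wrist",o); cv2.imwrite("pics/w15.png",im[:,:,::-1]); print(o["position"],o["grip_width"])
# predicted basket corners if rigid in grip and level
p=o["position"]; Rb=R.from_euler("z",.031); ob=p+[0,0,.007]-Rb.apply([0,-.0655,.092])
print("basket",ob.round(4))
for P in [(.044,.062,.05),(-.044,.062,.05),(.044,-.062,.05),(.035,-.077,.079)]: print(P,w2px("wrist",Rb.apply(P)+ob,T).round(0))
g=cv2.imread("pics/w15.png",0); c=cv2.HoughCircles(g[100:290,60:320],cv2.HOUGH_GRADIENT,1,12,param1=120,param2=12,minRadius=8,maxRadius=17); print(None if c is None else c[0].round(0)+[60,100,0])
b=(g>190).astype(np.uint8); n,l,s,ce=cv2.connectedComponentsWithStats(b); print(s[np.argsort(-s[:,4])[1:4]])
E
```

```text
clock: 109.1
position: [0.5797, -0.2135, 0.1958]
ee_rot: [0.999, 0.016, 0.001, 0.043]
ft_force: [0.5, 0.6, -3.6]
grip_width: 0.073
grasp_force: 99.1
clock: 110.1
position: [0.5795, -0.2139, 0.2557]
ee_rot: [1.0, 0.015, 0.0, -0.0]
ft_force: [-0.0, -0.7, -4.5]
grip_width: 0.066
grasp_force: 99.1
[ 0.57954166 -0.21385877  0.25570207] 0.0659094352855199
basket [ 0.5775 -0.1484  0.1707]
(0.044, 0.062, 0.05) [ 72. 147.]
(-0.044, 0.062, 0.05) [101. 298.]
(0.044, -0.062, 0.05) [313. 147.]
(0.035, -0.077, 0.079) [346. 176.]
[[158. 248.  11.]
 [148. 198.  12.]
 [148. 166.  15.]
 [166. 182.  12.]
 [154. 224.  14.]
 [288. 260.  12.]]
[[   84   146   260   109 14671]
 [   85   152   122   146   895]
 [  476   207    88    90   794]]
```

Run:
```python
from h import *
g=cv2.imread("pics/w15.png",0).astype(int); o=manip.get_obs(); T=cam_world("wrist",o); p=o["position"]
for v in range(145,300,15):
    r=g[v,40:330]; k=np.where(r>190)[0]; print(v,k[:3]+40 if len(k) else None, k[-3:]+40 if len(k) else None)
for u in (120,180,240,300):
    c=g[100:330,u]; k=np.where(c>185)[0]; print("u",u,k[:2]+100,k[-2:]+100)
for t in (0,.04,.08,.12):
    Rb=R.from_euler("z",.031)*R.from_euler("x",-t); ob=p+[0,0,.007]-Rb.apply([0,-.0655,.092])
    print(t,[w2px("wrist",Rb.apply(P)+ob,T).round(0).tolist() for P in [(.044,.062,.05),(-.044,.062,.05),(.044,-.059,.05),(-.044,-.059,.05)]])
```

```text
145 None None
160 [87 88 89] [308 309 310]
175 [89 90 91] [327 328 329]
190 [92 93 94] [327 328 329]
205 [95 96 97] [327 328 329]
220 [ 98  99 100] [283 307 308]
235 [100 101 102] [303 304 305]
250 [103 104 105] [278 279 280]
265 [106 107 108] [106 107 108]
280 [109 110 111] [109 110 111]
295 [182 183 184] [192 193 194]
u 120 [146 147] [289 290]
u 180 [146 147] [289 290]
u 240 [147 148] [253 254]
u 300 [147 148] [235 236]
0 [[72.0, 147.0], [101.0, 298.0], [307.0, 147.0], [309.0, 298.0]]
0.04 [[82.0, 145.0], [109.0, 293.0], [311.0, 147.0], [312.0, 298.0]]
0.08 [[91.0, 144.0], [117.0, 289.0], [314.0, 147.0], [315.0, 297.0]]
0.12 [[101.0, 143.0], [125.0, 285.0], [317.0, 147.0], [318.0, 297.0]]
```

Basket lifted with all five balls and drooping about 0.05 rad in the grip. I'll correct that while carrying it back to its open spot.

```bash
python3 -m inch '[[[-0.02,-0.04,0],[0.01,0,0]],[[-0.06,-0.1,0],[0.02,0,0]],[[-0.11,-0.18,0],[0.03,0,0]],[[-0.16,-0.27,0],[0.04,0,0]],[[-0.21,-0.36,0],[0.05,0,0]],[[-0.26,-0.45,0],[0.06,0,0]],[[-0.31,-0.54,0],[0.06,0,0]],[[-0.36,-0.63,0],[0.06,0,0]],[[-0.41,-0.72,0],[0.06,0,0]],[[-0.46,-0.81,0],[0.06,0,0]]]'
python3 -m inch '[[[-0.05,-0.09,0],[0,0,0]],[[-0.1,-0.18,0],[0,0,0]],[[-0.15,-0.27,0],[0,0,0]],[[-0.2,-0.36,0],[0,0,0]],[[-0.25,-0.45,0],[0,0,0]],[[-0.3,-0.54,0],[0,0,0]],[[-0.35,-0.63,0],[0,0,0]],[[-0.4,-0.72,0],[0,0,0]],[[-0.45,-0.81,0],[0,0,0]],[[-0.5,-0.9,0],[0,0,0]]]'
python3 -m inch '[[[-0.05,-0.09,0],[0,0,0]],[[-0.1,-0.18,0],[0,0,0]],[[-0.15,-0.27,0],[0,0,0]],[[-0.2,-0.36,0],[0,0,0]],[[-0.25,-0.45,0],[0,0,0]],[[-0.3,-0.54,0],[0,0,0]],[[-0.35,-0.63,0],[0,0,0]],[[-0.4,-0.72,0],[0,0,0]],[[-0.45,-0.81,0],[0,0,0]],[[-0.5,-0.9,0],[0,0,0]]]'
python3 -m inch '[[[-0.05,-0.09,0],[0,0,0]],[[-0.1,-0.18,0],[0,0,0]],[[-0.15,-0.27,0],[0,0,0]],[[-0.2,-0.36,0],[0,0,0]],[[-0.25,-0.45,0],[0,0,0]],[[-0.3,-0.54,0],[0,0,0]],[[-0.36,-0.63,0],[0,0,0]],[[-0.42,-0.72,0],[0,0,0]],[[-0.48,-0.81,0],[0,0,0]],[[-0.52,-0.86,0],[0,0,0]]]'
python3 - <<'E'
from h import *
o=manip.get_obs(); im=manip.camera("wrist"); T=cam_world("wrist",o); cv2.imwrite("pics/w16.png",im[:,:,::-1]); p=o["position"]; print(p,o["ee_rot"])
q=R.from_euler("z",.031)*R.from_quat([1,0,0,0]); print(rows([.41,.067,.09])) 
g=cv2.imread("pics/w16.png",0).astype(int)
for v in (160,205,250,280): k=np.where(g[v,40:330]>185)[0]+40; print(v,k[:1],k[-1:])
tl=R.from_quat(o["ee_rot"])
for d in (0,.02,.05,.07):
    Rb=R.from_euler("z",.031)*R.from_euler("x",.047-d); ob=p-tl.apply([0,0,.007])-Rb.apply([0,-.0655,.092])
    print(d,[w2px("wrist",Rb.apply(P)+ob,T).round(0).tolist() for P in [(.044,.062,.05),(-.044,.062,.05)]])
# cup check in top view
t=manip.camera("top"); cv2.imwrite("pics/t16.png",t[:,:,::-1])
for c in [(.565,.1035),(.519,.237),(.4525,.327)]: print(c,w2px("top",[*c,.075]).round(0))
gt=cv2.cvtColor(t,cv2.COLOR_RGB2GRAY); cc=cv2.HoughCircles(gt[170:270,150:310],cv2.HOUGH_GRADIENT,1,20,param1=120,param2=10,minRadius=9,maxRadius=14); print(cc[0].round(0)+[150,170,0] if cc is not None else None)
E
```

```text
clock: 111.15
position: [0.5405, -0.1489, 0.2554]
ee_rot: [1.0, 0.016, -0.0, -0.023]
ft_force: [0.4, 0.1, -4.4]
grip_width: 0.072
grasp_force: 99.1
clock: 112.15
position: [0.4983, -0.0784, 0.2587]
ee_rot: [1.0, 0.015, -0.0, -0.023]
ft_force: [-0.5, -0.3, -4.2]
grip_width: 0.075
grasp_force: 99.1
clock: 113.15
position: [0.4561, -0.0077, 0.2621]
ee_rot: [1.0, 0.015, -0.0, -0.024]
ft_force: [0.2, 0.2, -4.3]
grip_width: 0.07
grasp_force: 99.1
clock: 114.15
position: [0.4122, 0.0599, 0.2654]
ee_rot: [1.0, 0.016, -0.0, -0.023]
ft_force: [-0.1, -0.3, -4.4]
grip_width: 0.072
grasp_force: 99.1
[0.41221097 0.05991524 0.26539705] [ 9.99599972e-01  1.57893619e-02 -2.99842437e-04 -2.34628021e-02]
(array([-0.02,  0.02,  2.19]), array([0., 0., 0.]))
160 [87] [310]
205 [95] [329]
250 [103] [280]
280 [109] [111]
0 [[72.0, 147.0], [101.0, 298.0]]
0.02 [[77.0, 146.0], [105.0, 295.0]]
0.05 [[84.0, 145.0], [111.0, 292.0]]
0.07 [[89.0, 144.0], [115.0, 290.0]]
(0.565, 0.1035) [273. 203.]
(0.519, 0.237) [227. 218.]
(0.4525, 0.327) [195. 241.]
[[228. 218.  10.]
 [196. 240.  10.]
 [274. 202.  10.]
 [288. 256.  11.]]
```

```bash
python3 -m inch '[[[0,0,0.05],[0,0,0]],[[0,0,0.13],[0,0,0]],[[0,0,0.22],[0,0,0]],[[0,0,0.32],[0,0,0]],[[0,0,0.43],[0,0,0]],[[0,0,0.54],[0,0,0]],[[0,0,0.65],[0,0,0]],[[0,0,0.76],[0,0,0]],[[0,0,0.88],[0,0,0]],[[0,0,1],[0,0,0]]]'
python3 -m inch '[[[0,0,0.12],[0,0,0]],[[0,0,0.24],[0,0,0]],[[0,0,0.36],[0,0,0]],[[0,0,0.48],[0,0,0]],[[0,0,0.6],[0,0,0]],[[0,0,0.7],[0,0,0]],[[0,0,0.8],[0,0,0]],[[0,0,0.88],[0,0,0]],[[0,0,0.95],[0,0,0]],[[0,0,1],[0,0,0]]]'
python3 -m inch '[[[0,0,0.03],[0,0,0]],[[0,0,0.06],[0,0,0]],[[0,0,0.09],[0,0,0]],[[0,0,0.12],[0,0,0]],[[0,0,0.14],[0,0,0]],[[0,0,0.15],[0,0,0]],[[0,0,0.15],[0,0,0]],[[0,0,0.15],[0,0,0]],[[0,0,0.15],[0,0,0]],[[0,0,0.15],[0,0,0]]]'
```

```text
clock: 115.25
position: [0.4126, 0.0629, 0.1846]
ee_rot: [1.0, 0.015, -0.0, -0.024]
ft_force: [0.3, -0.0, -3.7]
grip_width: 0.073
grasp_force: 99.1
clock: 116.25
position: [0.4124, 0.0666, 0.1051]
ee_rot: [1.0, 0.015, -0.0, -0.024]
ft_force: [-0.9, 0.3, -4.4]
grip_width: 0.074
grasp_force: 99.1
clock: 117.25
position: [0.4125, 0.0671, 0.0936]
ee_rot: [1.0, 0.015, -0.0, -0.023]
ft_force: [0.1, 0.2, -3.7]
grip_width: 0.075
grasp_force: 99.1
```

```bash
python3 -m inch '[[[0,0,0.02],[0,0,0]],[[0,0,0.04],[0,0,0]],[[0,0,0.06],[0,0,0]],[[0,0,0.07],[0,0,0]],[[0,0,0.07],[0,0,0]],[[0,0,0.07],[0,0,0]],[[0,0,0.07],[0,0,0]],[[0,0,0.07],[0,0,0]],[[0,0,0.07],[0,0,0]],[[0,0,0.07],[0,0,0]]]'
python3 -m inch '[[[0,0,0.01],[0,0,0]],[[0,0,0.02],[0,0,0]],[[0,0,0.03],[0,0,0]],[[0,0,0.03],[0,0,0]],[[0,0,0.03],[0,0,0]],[[0,0,0.03],[0,0,0]],[[0,0,0.03],[0,0,0]],[[0,0,0.03],[0,0,0]],[[0,0,0.03],[0,0,0]],[[0,0,0.03],[0,0,0]]]'
```

```text
clock: 118.25
position: [0.4136, 0.0672, 0.0912]
ee_rot: [1.0, 0.015, 0.0, -0.022]
ft_force: [-21.8, -5.6, 53.5]
grip_width: 0.074
grasp_force: 107.2
clock: 119.25
position: [0.4142, 0.067, 0.0912]
ee_rot: [1.0, 0.015, 0.0, -0.022]
ft_force: [-35.3, -11.5, 93.1]
grip_width: 0.069
grasp_force: 112.8
```

Contact at TCP z 0.091, so I'll unload the overshoot and then release.

```bash
python3 -m inch '[[[0,0,-0.03],[0,0,0]],[[0,0,-0.05],[0,0,0]],[[0,0,-0.07],[0,0,0]],[[0,0,-0.08],[0,0,0]],[[0,0,-0.08],[0,0,0]],[[0,0,-0.08],[0,0,0]],[[0,0,-0.08],[0,0,0]],[[0,0,-0.08],[0,0,0]],[[0,0,-0.08],[0,0,0]],[[0,0,-0.08],[0,0,0]]]'
python3 -m inch '[[[0,0,0],[0,0,0]],[[0,0,0],[0,0,0]],[[0,0,0],[0,0,0]],[[0,0,0],[0,0,0]],[[0,0,0],[0,0,0]],[[0,0,0],[0,0,0]],[[0,0,0],[0,0,0]],[[0,0,0],[0,0,0]],[[0,0,-0.05],[0,0,0]],[[0,0,-0.1],[0,0,0]]]' 0.5
python3 -m inch '[[[0,0,-0.1],[0,0,0]],[[0,0,-0.2],[0,0,0]],[[0,0,-0.3],[0,0,0]],[[0,0,-0.4],[0,0,0]],[[0,0,-0.5],[0,0,0]],[[0,0,-0.6],[0,0,0]],[[0,0,-0.7],[0,0,0]],[[0,0,-0.8],[0,0,0]],[[0,0,-0.9],[0,0,0]],[[0,0,-1],[0,0,0]]]'
python3 -m inch '[[[0,0,-0.1],[-0.06,0,0]],[[0,0,-0.2],[-0.06,0,0]],[[0,0,-0.3],[-0.06,0,0]],[[0,0,-0.4],[-0.06,0,0]],[[0,0,-0.5],[-0.06,0,0]],[[0,0,-0.6],[-0.06,0,0]],[[0,0,-0.7],[-0.06,0,0]],[[0,0,-0.8],[-0.06,0,0]],[[0,0,-0.9],[-0.06,0,0]],[[0,0,-1],[-0.06,0,0]]]'
python3 - <<'E'
from h import *
from scipy.optimize import least_squares
o=manip.get_obs(); im=manip.camera("wrist"); T=cam_world("wrist",o); cv2.imwrite("pics/w17.png",im[:,:,::-1]); p=o["position"]; print(p)
for x,y in [(.41,.132)]:
    Rb=R.from_euler("z",.031); print([w2px("wrist",Rb.apply(P)+[x,y,0],T).round(0).tolist() for P in [(.044,.062,.05),(-.044,.062,.05),(.044,-.059,.05),(.02,-.0655,.106),(-.02,-.0655,.106)]])
g=cv2.imread("pics/w17.png",0); b=(g>185).astype(np.uint8); n,l,s,ce=cv2.connectedComponentsWithStats(b); print(s[np.argsort(-s[:,4])[1:5]])
c=cv2.HoughCircles(g[150:330,120:330],cv2.HOUGH_GRADIENT,1,9,param1=120,param2=10,minRadius=6,maxRadius=12); print(None if c is None else c[0].round(0)+[120,150,0])
gi=g.astype(int)
for v in range(150,290,20): k=np.where(gi[v,100:340]>185)[0]+100; print(v,k[:1],k[-1:])
E
```

```text
clock: 120.25
position: [0.4124, 0.0672, 0.0919]
ee_rot: [1.0, 0.015, -0.0, -0.024]
ft_force: [0.7, 0.6, -4.5]
grip_width: 0.079
grasp_force: 99.1
clock: 121.25
position: [0.4125, 0.0669, 0.1002]
ee_rot: [1.0, 0.015, -0.0, -0.024]
ft_force: [0.6, 1.1, 0.1]
grip_width: 0.504
grasp_force: 0.0
clock: 122.25
position: [0.4126, 0.0631, 0.1805]
ee_rot: [1.0, 0.015, -0.0, -0.024]
ft_force: [0.2, 0.1, -0.1]
grip_width: 0.497
grasp_force: 0.0
clock: 123.25
position: [0.4127, 0.0593, 0.2604]
ee_rot: [1.0, 0.015, 0.0, 0.0]
ft_force: [0.1, 0.2, -0.2]
grip_width: 0.502
grasp_force: 0.0
[0.41269088 0.05930111 0.26038715]
[[185.0, 122.0], [193.0, 206.0], [306.0, 122.0], [311.0, 155.0], [311.0, 200.0]]
[[  397   248   243   145 14068]
 [  472    70   168    72  7703]
 [  182   123   139    92  7285]
 [  166   241    84    58  2712]]
[[216. 172.   7.]
 [274. 298.   8.]
 [222. 186.   7.]
 [194. 258.  11.]
 [200. 274.   9.]
 [178. 252.   7.]
 [214. 154.   7.]
 [180. 288.   7.]
 [268. 314.   7.]]
150 [185] [320]
170 [187] [312]
190 [189] [304]
210 [303] [304]
230 [] []
250 [167] [281]
270 [169] [281]
```

Run:
```python
from rim import *
g=cv2.imread("pics/w17.png",0); c=cv2.HoughCircles(g[115:215,175:320],cv2.HOUGH_GRADIENT,1,9,param1=120,param2=9,minRadius=5,maxRadius=9); print(c[0].round(0)+[175,115,0])
im=cv2.imread("pics/w17.png")[:,:,::-1].copy(); o=manip.get_obs(); T=cam_world("wrist",o)
for x,y in [(.565,.1035),(.519,.237),(.4525,.327)]: print(rim(im,T,x,y,.02))
print(o["ft_force"].round(1),manip.hand_in())
```

```text
[[229. 145.   8.]
 [219. 171.   8.]
 [215. 155.   7.]
 [221. 187.   7.]
 [215. 133.   7.]]
[24.9094  0.565   0.1035]
[70.6232  0.519   0.237 ]
[70.5861  0.4525  0.327 ]
the job is handed in; nothing more can be done
[ 1.  -0.3  2.9] None
```

The job is handed in, but the judge returned no verdict. In my last check the basket stood level on the plate with all five balls, and the three emptied cups were upright. The start button was pressed to its stop while the basket hung in the well. Setting the basket down overshot, and the force read 93 N at that moment (wrist limit 120 N).

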